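# Set out an inspection row on the mat

### The arm

A 6-joint arm with a two-finger parallel gripper is mounted at the origin on a cart in front of the work surface, level with it; the furniture and walls round the work are solid. World frame = base frame: x ahead of the robot, y to its left, z up, the work surface at z = 0. Lengths are in m, angles in degrees, forces in N, time in s.
With the tool pointing down it reaches from about 0.35 to 0.875 m from the base axis. Payload 4.2 kg.
Tool frame: the origin (TCP) lies at the very end of the fingers, on their centre line; the grasp point (between the pads) lies 19 mm behind it; z points along the fingers, y is the direction in which the jaws open and shut (so a half turn about z gives the same grasp; the last joint's range is limited). The gripper opens to 87 mm and grips with 3 to 60 N. Pads are 19 mm wide; open, the fingers measure 117 mm over their backs; the gripper's body (75 mm by 190 mm) begins 51 mm behind the grasp point.
Start: joints at [83.744, 22.042, 0.453, 0, -68.411, -14.817], TCP at [0.225, 0.583, 0.193] pointing down, gripper open.
Joint ranges: [-179.83, 179.83], [-69.29, 118.12], [-61.27, 80.66], [-181.25, 117.63], [-171.15, -9.14], [-177.46, 177.46]. Speed limits (degrees/s): [159.86, 159.86, 180, 180, 180, 180].

### API

Orientations are given as a 3x3 rotation matrix whose columns are the frame's x, y, z axes.
In Python, from station import r, imaging gives the robot as it stands. The module is installed in compiled form; this text tells all that it offers.
- The arm moves only by the tool move_arm, never from a script. Its argument "motion" is one flat list of numbers, 7 for each row, row after row: the shift along the tool's x, y, z in units of 40 mm (1.0 is 40 mm), then the turn, a rotation vector about the tool's x, y, z in units of 5 degrees (1.0 is 5 degrees), then the gripper's target within -1 to 1 (shut at 1, half-way at 0, fully open at -1). In form: [dx, dy, dz, wx, wy, wz, gripper, dx, dy, dz, wx, wy, wz, gripper, ...]. A call has 1 to 20 rows; each row is the pose to reach, as a shift and turn from the pose measured when the call began, along the tool's axes at that moment; what a row does not reach only later rows make up. A row lasts 1/12 s, in which the tool goes at most 41.7 mm and 7.16 degrees, less where a joint would pass 70% of its speed; a pose out of reach is approached as far as the arm can. A call with a gripper value outside its range is refused whole. The fingers move at their own pace and stop on an object; the grip force is fixed at half the most. Time passes only in rows, so rows that repeat a pose let the fingers close. It gives the time, the measured TCP pose, the force and the opening at its end, in the units of the state.
- r.sense(): the state, without advancing time (a new reading comes with each control period).
- imaging.capture(name): name is "side" or "top"; returns the picture (400x640x3 uint8, blue, green, red); there is no depth.
- imaging.camera_params(name): a dict with "intrinsics" (3x3 intrinsics, pixels), "world_from_camera" (4x4, takes a point from camera to world coordinates). Camera axes: x right, y down, z forward; pixel columns grow to the right and rows downward; lengths in m; the calibration is good to about 2 mm. A picture is of the moment at which its call begins. camera_params takes no time and is no camera call.
- r.finish_job(): hands the job in, once; it reports no verdict.
The state is a dict: "time_s": time; "joints": joint angles; "joint_velocities": joint speeds; "effort": joint torques, N m; "tcp_pos": TCP position; "ee_rot": TCP orientation; "wrist_force": force on the tool from outside, world axes, zero at the start; "moment": the same for the moment, N m; "gripper_width": opening from 0.0 (shut) to 1.0 (fully open).
Only numpy, scipy, OpenCV 4.12 (cv2) and the standard library are available. Lean on these libraries where they do the work, as an engineer would, in place of code of your own. Each camera call takes 0.05 s, during which the arm holds its last target.

### The job

Set out the inspection row on the grey mat, in line between the black objective case and the white jar that stand at its two ends. First put the petri dish halfway between the case and the jar, then stand the specimen mount upright in the middle of the dish's lid; put the loupe halfway between the dish and the case, and the stepped stage block halfway between the dish and the jar, both standing upright. Leave the tweezers and the caliper where they lie.

Things in the scene. Friction and masses are not known exactly. Their poses are not given: they have to be found in the camera images.
- mat: thin light-grey rectangular inspection mat, 130 x 470 mm, 3 mm thick, fixed flat on the worktop. Origin: centre of its underside. Its y axis runs along its long middle line, x across it, z up; its top is at z = 3 mm.
- case: black round screw-top objective case, 64 mm diameter, 58 mm high, fixed on the mat's long middle line, 190 mm from the mat's centre, near one end (either end). Origin: centre of its underside, z up.
- jar: white plastic jar with screw cap, 46 mm diameter, 62 mm high, fixed on the mat's long middle line, 190 mm from the mat's centre, at the end away from the case. Origin: centre of its underside, z up.
- dish: low round clear plastic petri dish with its lid on, 57 mm diameter, 16 mm high, with a flat closed top that carries things; loose, about 30 g, starts on the worktop behind the mat. Origin: centre of its underside, z up. Grip across the rim.
- mount: specimen mount: plain solid dark green resin cylinder, 30 mm diameter, 22 mm high, with two thin metal strips in its top face; loose, about 30 g, starts upright on the worktop. Origin: centre of its underside, z up. Grip across the diameter.
- loupe: standing loupe: black ribbed ring on a clear round foot, 42 mm diameter, 43 mm high; loose, 60 g, starts upright on the worktop. Origin: centre of its underside, z up. To be gripped across the diameter, low down: its foot, 40 mm diameter, is solid to the fingers from 0 to 16 mm height.
- block: stepped stage block: light steel base 50 x 35 x 15 mm with a black step 20 x 30 x 10 mm on the half towards its -x end (25 mm high over all); loose, about 200 g. Origin: centre of its underside, x along the 50 mm side, y along the 35 mm side, z up. Grip it across the 35 mm side. It may end at any yaw.
- tweezers: steel tweezers lying flat beyond the things to be moved, 124 mm long along its y axis, 20 mm wide, 8 mm high; origin: centre of its underside. A bystander.
- caliper: caliper lying flat at the right, 235 mm long along its y axis, 69 mm wide, 20 mm high; origin: centre of its underside. A bystander.
There are look-alikes about, which are no part of the job. What is meant by the mount is not blue or yellow, and is the smaller of those in its own colour.

How it is judged:
By the outcome, as a careful person would: the job done as asked, in the order asked, and still so for the second after the job is handed in, with the robot touching nothing.
It also fails if it takes over 104 s, if anything falls off the work surface, if the arm or the gripper's body presses on something with over 40 N, if the wrist force passes 120 N, or if a joint passes its speed limit or range.

## Working session

There is one attempt and no reset: what is moved stays moved. The work goes in short steps, Python scripts to look and compute and a tool call to move; the robot and the scene stay as the last step left them, time stands still between calls to the robot, and variables do not carry over. Pictures are saved under pics/ and viewed, and the job is handed in when it is done.

Besides the shell and the picture viewer there is one more tool, called after ">>>" by a JSON object that holds its "op" and its "data". move_arm: Moves the arm, as the interface text tells. Its arguments: {"type":"object","properties":{"motion":{"type":"array","items":{"type":"number"}}},"required":["motion"]}

```bash
mkdir -p pics; ls; python3 - <<'E'
from station import r, imaging
import cv2,numpy as np
np.set_printoptions(precision=4,suppress=True)
print(r.sense())
for n in("side","top"):
    im=imaging.capture(n); cv2.imwrite(f"pics/{n}0.png",im); print(n,imaging.camera_params(n))
E
```

```text
pics
{'time_s': 0.0, 'joints': array([ 83.7442,  22.0918,   0.3804,  -0.0319, -68.4106, -14.817 ]), 'joint_velocities': array([ 0.048 ,  0.096 , -0.0834, -0.0369, -0.0254, -0.0227]), 'effort': array([ -0.    , -39.0668,  18.7408,   4.2201,   0.011 ,  -0.0002]), 'tcp_pos': array([0.2244, 0.5826, 0.1922]), 'ee_rot': array([[ 0.9331, -0.3597, -0.0007],
       [-0.3597, -0.933 , -0.0021],
       [ 0.    ,  0.0022, -1.    ]]), 'wrist_force': array([ 0.4498,  0.0314, -0.5685]), 'moment': array([ 0.0464, -0.0139,  0.0362]), 'gripper_width': 0.9978445163675798}
side {'intrinsics': array([[457.5364,   0.    , 319.9735],
       [  0.    , 457.5364, 195.3771],
       [  0.    ,   0.    ,   1.    ]]), 'world_from_camera': array([[ 0.6929, -0.514 ,  0.5056, -0.0921],
       [-0.7209, -0.4791,  0.5008, -0.7501],
       [-0.0152, -0.7115, -0.7025,  1.0029],
       [ 0.    ,  0.    ,  0.    ,  1.    ]])}
top {'intrinsics': array([[384.4814,   0.    , 319.6356],
       [  0.    , 384.4814, 204.1512],
       [  0.    ,   0.    ,   1.    ]]), 'world_from_camera': array([[-0.0061, -0.9814,  0.1919,  0.458 ],
       [-0.9994, -0.0005, -0.0341, -0.0621],
       [ 0.0336, -0.192 , -0.9808,  0.9016],
       [ 0.    ,  0.    ,  0.    ,  1.    ]])}
```

View pics/side0.png

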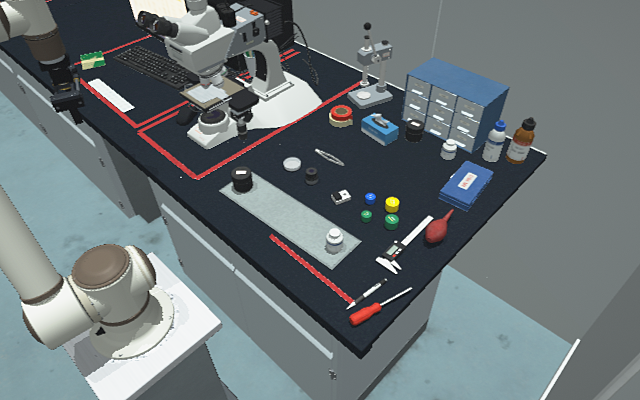

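View pics/top0.png

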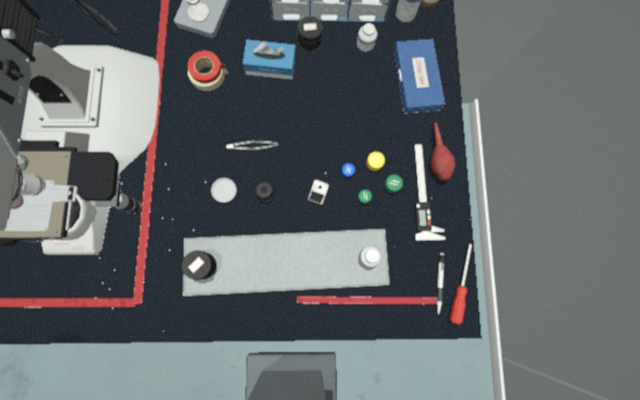

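```bash
cat > h.py <<'E'
import cv2,numpy as np
from station import r, imaging
np.set_printoptions(precision=4,suppress=True)
def ray(n,uv):
    p=imaging.camera_params(n);T=p["world_from_camera"];d=np.linalg.inv(p["intrinsics"])@[uv[0],uv[1],1.]
    return T[:3,3],T[:3,:3]@d
def onz(n,uv,z):
    o,d=ray(n,uv);return o+d*(z-o[2])/d[2]
def proj(n,X):
    p=imaging.camera_params(n);T=np.linalg.inv(p["world_from_camera"]);X=np.atleast_2d(X)
    c=X@T[:3,:3].T+T[:3,3];q=c@p["intrinsics"].T;return q[:,:2]/q[:,2:]
def crop(im,u0,v0,u1,v1,s,name):
    cv2.imwrite(f"pics/{name}.png",cv2.resize(im[v0:v1,u0:u1],None,fx=s,fy=s,interpolation=cv2.INTER_CUBIC))
E
python3 - <<'E'
from h import *
t=cv2.imread("pics/top0.png");s=cv2.imread("pics/side0.png")
crop(t,170,130,430,310,3,"t1");crop(s,200,130,440,290,3.3,"s1")
crop(s,0,0,340,200,2.3,"s2");crop(t,0,0,170,310,1.9,"t2")
E
```

```text
(no output)
```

View pics/t1.png

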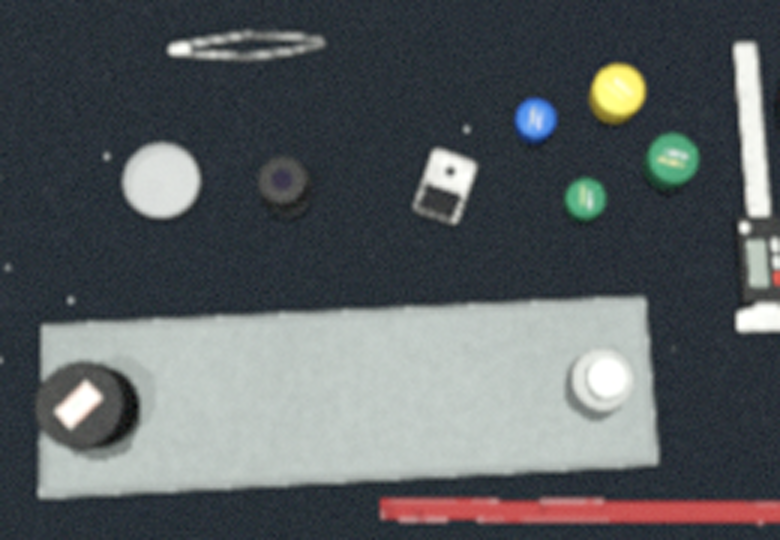

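View pics/s1.png

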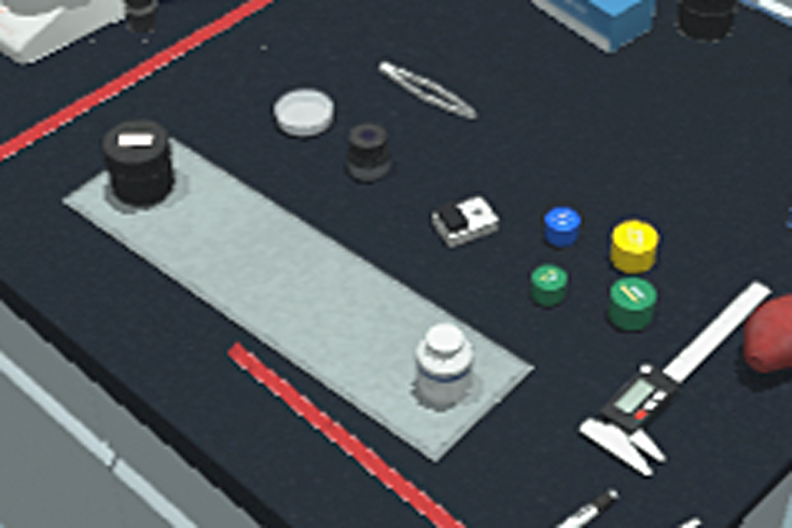

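View pics/s2.png

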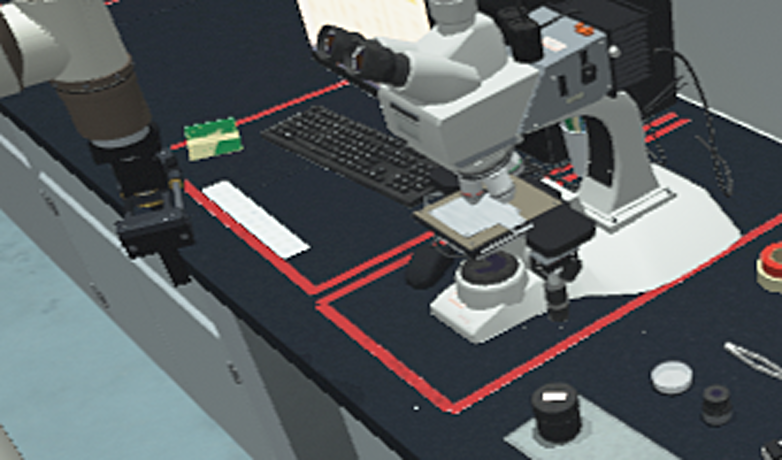

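```bash
python3 - <<'E'
from h import *
t1=lambda x,y:((x+.5)/3-.5+170,(y+.5)/3-.5+130)
s1=lambda x,y:((x+.5)/3.3-.5+200,(y+.5)/3.3-.5+130)
s2=lambda x,y:((x+.5)/2.3-.5,(y+.5)/2.3-.5)
T=dict(dish=(161,180,.016),loupe=(282,180,.043),mount=(586,197,.022),gbig=(673,158,.03),case=(80,404,.061),jar=(607,379,.065),
 m0=(42,326,.003),m1=(644,297,.003),m2=(659,464,.003),m3=(39,498,.003),
 blkA=(435,148,.015),blkB=(477,162,.015),blkC=(456,223,.015),blkD=(413,208,.015),tw=(178,48,.004),tw2=(323,41,.004),cal0=(738,45,.01),cal1=(738,330,.01))
S=dict(dish=(303,104,.016),loupe=(368,133,.043),mount=(550,279,.022),gbig=(633,292,.03),case=(138,141,.061),jar=(444,336,.065),
 m3=(64,200,.003),m0=(176,138,.003),m1=(533,368,.003),m2=(437,461,.003),
 blkA=(485,198,.015),blkB=(498,220,.015),blkC=(449,246,.015),blkD=(433,223,.015))
for k,v in T.items():
    a=onz("top",t1(*v[:2]),v[2]); b=onz("side",s1(*S[k][:2]),S[k][2]) if k in S else a*np.nan
    print(k,a[:2],b[:2],(a-b)[:2]*1000)
for p in [(450,330),(430,310),(740,235),(555,320),(318,300)]: print(p,onz("side",s2(*p),0), onz("side",s2(*p),.1))
print('eye',onz("side",s2(320,40),.35),onz("side",s2(320,40),.25),onz("side",s2(395,150),.25))
E
```

```text
dish [0.6658 0.1329] [0.6703 0.1351] [-4.5087 -2.1855]
loupe [0.6597 0.0356] [0.6624 0.034 ] [-2.6976  1.6572]
mount [ 0.6513 -0.1996] [ 0.6498 -0.2043] [1.5078 4.6238]
gbig [ 0.681  -0.2678] [ 0.6811 -0.2713] [-0.1189  3.4597]
case [0.4912 0.1734] [0.493  0.1697] [-1.8834  3.7453]
jar [ 0.5071 -0.2043] [ 0.5091 -0.2057] [-2.0481  1.4487]
m0 [0.5531 0.222 ] [0.5579 0.2019] [-4.7782 20.0521]
m1 [ 0.5748 -0.2463] [ 0.5743 -0.2496] [0.5215 3.3793]
m2 [ 0.4458 -0.2529] [ 0.4468 -0.2559] [-1.0428  3.0397]
m3 [0.4239 0.2163] [0.4266 0.2121] [-2.7224  4.1733]
blkA [ 0.6925 -0.0815] [ 0.6937 -0.0889] [-1.1773  7.4264]
blkB [ 0.6812 -0.1148] [ 0.6799 -0.1173] [1.3006 2.4987]
blkC [ 0.6319 -0.0978] [ 0.624  -0.1068] [7.8808 9.0136]
blkD [ 0.6439 -0.0641] [ 0.6359 -0.0758] [ 8.0167 11.7689]
tw [0.7786 0.1264] [nan nan] [nan nan]
tw2 [0.7853 0.0093] [nan nan] [nan nan]
cal0 [ 0.7817 -0.3304] [nan nan] [nan nan]
cal1 [ 0.5479 -0.3177] [nan nan] [nan nan]
(450, 330) [0.5181 0.4714 0.    ] [0.4573 0.3496 0.1   ]
(430, 310) [0.5265 0.5372 0.    ] [0.4648 0.4089 0.1   ]
(740, 235) [1.0111 0.3233 0.    ] [0.9011 0.2163 0.1   ]
(555, 320) [0.6447 0.3714 0.    ] [0.5712 0.2596 0.1   ]
(318, 300) [0.4191 0.6924 0.    ] [0.3681 0.5485 0.1   ]
eye [0.58   0.7648 0.35  ] [0.683  0.9968 0.25  ] [0.5581 0.576  0.25  ]
```

View pics/t2.png

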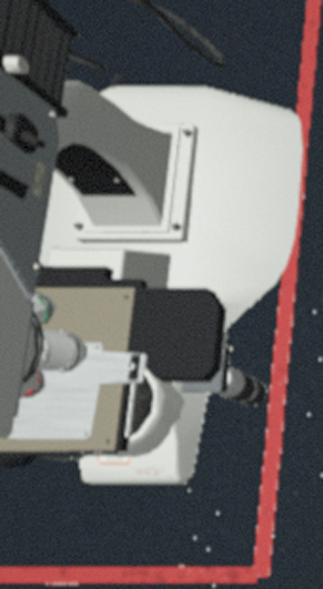

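>>> {"op": "move_arm", "data": {"motion": [0.1, 0.1, -0.4, 0, 0, 0, -1, 0.4, 0.4, -1, 0, 0, 0.3, -1, 0.9, 1, -1.45, 0, 0, 1, -1, 1.5, 1.6, -1.45, 0, 0, 2, -1, 2.2, 2.3, -1.45, 0, 0, 3, -1, 2.9, 3.1, -1.45, 0, 0, 4, -1, 3.6, 3.8, -1.45, 0, 0, 5, -1, 4.3, 4.6, -1.45, 0, 0, 6, -1, 5, 5.3, -1.45, 0, 0, 7, -1, 5.7, 6.1, -1.45, 0, 0, 8, -1, 6.4, 6.8, -1.45, 0, 0, 9, -1, 7.1, 7.6, -1.45, 0, 0, 10, -1, 7.7, 8.2, -1.45, 0, 0, 11, -1, 8.2, 8.75, -1.45, 0, 0, 12, -1, 8.6, 9.2, -1.45, 0, 0, 12.8, -1, 8.9, 9.5, -1.45, 0, 0, 13.27, -1, 8.9, 9.5, -1.45, 0, 0, 13.27, -1]}}

```text
time_s: 1.52
tcp_pos: [0.4202, 0.0978, 0.2508]
ee_rot: [[0.04, -0.999, -0.001], [-0.999, -0.04, -0.003], [0.003, 0.002, -1.0]]
wrist_force: [-0.9, -0.3, 0.3]
gripper_width: 1.0
```

```bash
python3 - <<'E'
from h import *
s=r.sense();p=s['tcp_pos'];R=s['ee_rot']
# finger tips at +-43.5mm open: inner; outer 58.5
for n in("side","top"):
    im=imaging.capture(n); cv2.imwrite(f"pics/{n}1.png",im)
    pts=[p]+[p+R[:,1]*k+R[:,0]*w for k in(-.0585,-.0435,.0435,.0585) for w in(-.0095,.0095)]
    q=proj(n,np.array(pts)); print(n,q)
    c=q[0].astype(int)-[50,40]; s=8
    big=cv2.resize(im[c[1]:c[1]+75,c[0]:c[0]+100],None,fx=s,fy=s,interpolation=cv2.INTER_CUBIC)
    for u in q: cv2.drawMarker(big,tuple(int(x) for x in ((u-c+.5)*s-.5)),(0,0,255),cv2.MARKER_CROSS,8,1)
    cv2.imwrite(f"pics/{n}1g.png",big)
E
```

```text
side [[227.5505 144.62  ]
 [241.8051 133.0625]
 [246.4774 135.8058]
 [237.6327 135.6089]
 [242.3039 138.3888]
 [212.3444 151.0424]
 [217.0006 154.0491]
 [207.7869 153.8238]
 [212.4389 156.8724]]
top [[208.1168 303.7042]
 [202.6661 267.5855]
 [214.25   267.0631]
 [202.5525 276.7974]
 [214.1891 276.2619]
 [201.8728 331.9228]
 [213.8249 331.3061]
 [201.7518 341.7303]
 [213.7601 341.0988]]
```

View pics/side1g.png

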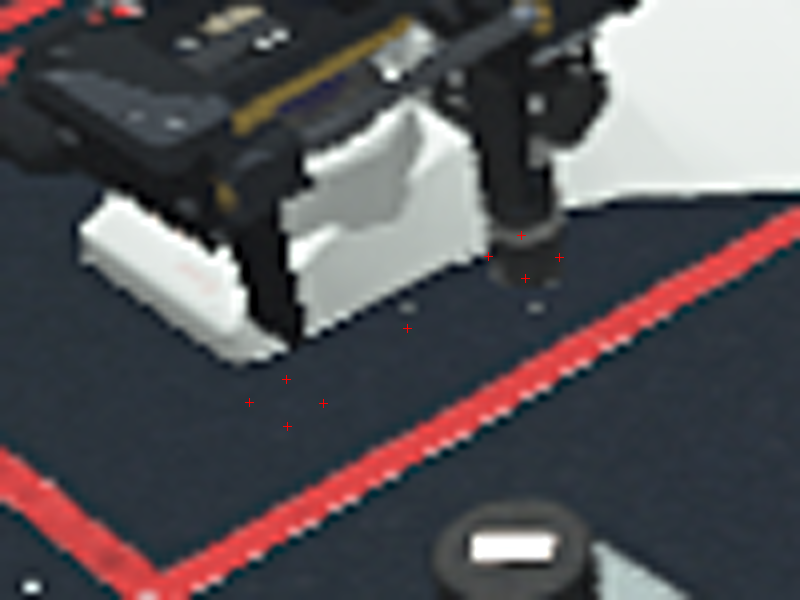

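View pics/top1g.png

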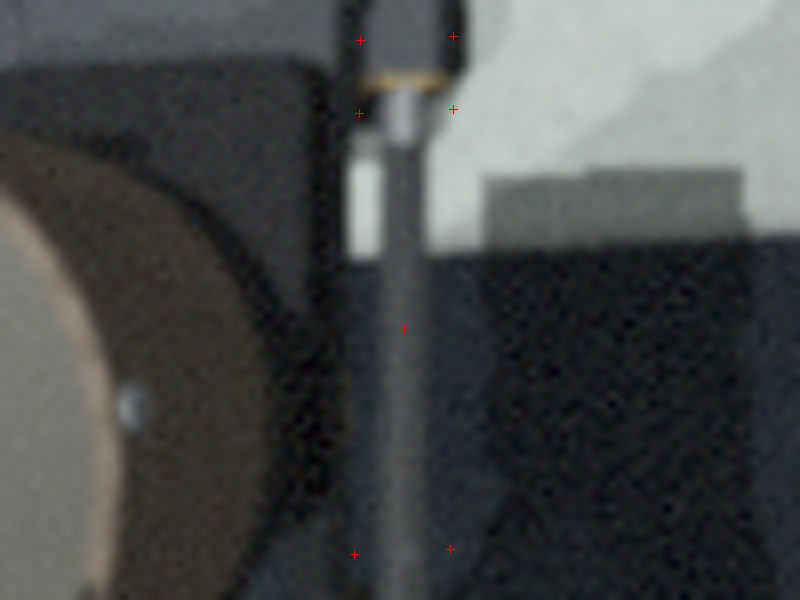

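```bash
cat >> h.py <<'E'
from scipy.optimize import minimize
def cylhull(n,x,y,z0,rr,h):
    a=np.linspace(0,2*np.pi,60);P=[]
    for z in(z0,z0+h): P.append(np.c_[x+rr*np.cos(a),y+rr*np.sin(a),0*a+z])
    return cv2.convexHull(proj(n,np.vstack(P)).astype(np.float32))[:,0]
def fitcyl(n,mask,x0,z0,rr,h,rng=.03):
    K=4;hull=cylhull(n,*x0,z0,rr+rng,h);lo=np.floor(hull.min(0)).astype(int);hi=np.ceil(hull.max(0)).astype(int)
    m=mask[lo[1]:hi[1],lo[0]:hi[0]].astype(np.float32);m=cv2.resize(m,None,fx=K,fy=K,interpolation=cv2.INTER_LINEAR)
    def cost(q):
        hh=cylhull(n,q[0],q[1],z0,rr,h);g=np.zeros(m.shape,np.float32)
        cv2.fillPoly(g,[np.round(((hh-lo+.5)*K-.5)*16).astype(np.int32)],1,shift=4)
        return np.abs(g-m).sum()/g.sum()
    s=minimize(cost,x0,method="Nelder-Mead",options=dict(initial_simplex=[x0,[x0[0]+.006,x0[1]],[x0[0],x0[1]+.006]],xatol=1e-5,fatol=1e-5))
    return s.x,s.fun
E
python3 - <<'E'
from h import *
for n in("side","top"):
    im=cv2.imread(f"pics/{n}0.png").astype(int);b,g,rd=im[...,0],im[...,1],im[...,2]
    br=im.mean(2)
    print(n,"dish",fitcyl(n,br>80,(.668,.134),0,.0285,.016))
    grn=(g>rd+35)&(g>b+10)
    print(n,"mount",fitcyl(n,grn,(.650,-.202),0,.015,.022,.012))
    print(n,"big",fitcyl(n,grn,(.681,-.269),0,.020,.03,.012))
    print(n,"jar",fitcyl(n,br>160 if n=="top" else br>205,(.508,-.205),.003,.023,.055,.01))
    print(n,"case",fitcyl(n,br<70,(.492,.172),.003,.032,.058,.01))
    print(im[int(round(proj(n,[[.66,.035,.043]])[0][1])),int(round(proj(n,[[.66,.035,.043]])[0][0]))])
E
```

```text
side dish (array([0.6691, 0.1334]), np.float64(0.11595465987920761))
side mount (array([ 0.6528, -0.2003]), np.float64(0.15420137345790863))
side big (array([ 0.6824, -0.2709]), np.float64(0.20131024718284607))
side jar (array([ 0.5137, -0.2023]), np.float64(0.6030877828598022))
side case (array([0.4958, 0.1829]), np.float64(0.6899532079696655))
[65 42 46]
top dish (array([0.6678, 0.1345]), np.float64(0.11595728248357773))
top mount (array([ 0.6527, -0.2003]), np.float64(0.13805191218852997))
top big (array([ 0.6833, -0.2698]), np.float64(0.19352008402347565))
top jar (array([ 0.5155, -0.2124]), np.float64(1.331268310546875))
top case (array([0.4905, 0.181 ]), np.float64(0.983125627040863))
[75 55 57]
```

```bash
cat >> h.py <<'E'
def overlay(n,im,center,objs,name,s=8,w=(90,70)):
    c=np.round(proj(n,[center])[0]).astype(int)-[w[0]//2,w[1]//2]
    big=cv2.resize(im[c[1]:c[1]+w[1],c[0]:c[0]+w[0]],None,fx=s,fy=s,interpolation=cv2.INTER_CUBIC)
    for pts in objs:
        q=proj(n,pts); cv2.polylines(big,[np.round(((q-c+.5)*s-.5)).astype(np.int32)],True,(0,0,255),1)
    return big
def circ(x,y,z,rr):
    a=np.linspace(0,2*np.pi,60);return np.c_[x+rr*np.cos(a),y+rr*np.sin(a),0*a+z]
E
python3 - <<'E'
from h import *
P=[]
c=np.array([.5,-.016]);d=np.array([.0464,-.9989]);e=np.array([.9989,.0464])
ca=c-.19*d;ja=c+.19*d
mat=[np.r_[c+a*.065*e+b*.235*d,.003] for a,b in((1,-1),(1,1),(-1,1),(-1,-1))]
for n in("top","side"):
    im=cv2.imread(f"pics/{n}0.png")
    row=[]
    for o,rr,h in((ca,.032,.058),(ja,.023,.062)):
        row.append(overlay(n,im,np.r_[o,.03],[circ(*o,.003,rr),circ(*o,.003+h,rr),np.array(mat)],"",6,(65,50)))
    P.append(np.hstack(row))
cv2.imwrite("pics/ov.png",np.vstack(P)); print(np.vstack(P).shape)
E
```

```text
(600, 780, 3)
```

View pics/ov.png

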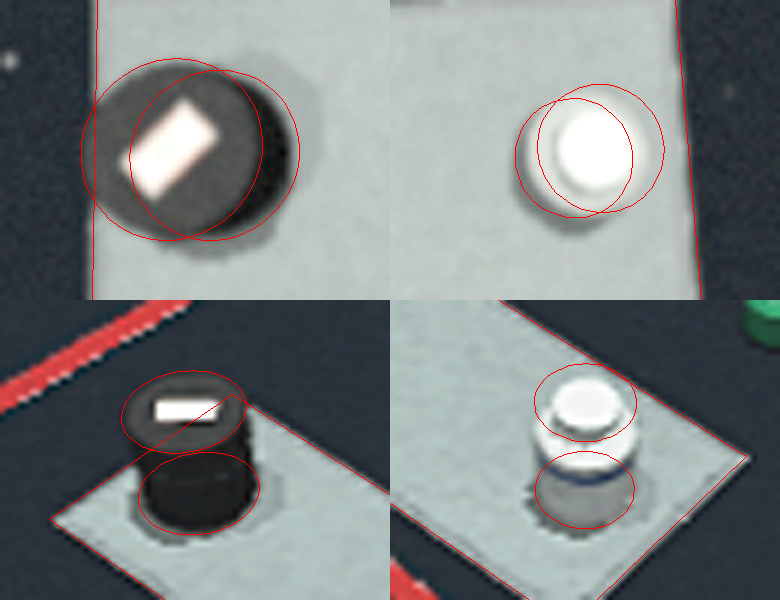

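>>> {"op": "move_arm", "data": {"motion": [0, -0.2, 0, 0, 0, 0, -1, -0.1, -0.6, 0, 0, 0, 0, -1, -0.2, -1.2, 0, 0, 0, 0, -1, -0.3, -2, 0, 0, 0, 0, -1, -0.4, -2.8, 0, 0, 0, 0, -1, -0.5, -3.6, 0, 0, 0, 0, -1, -0.6, -4.4, 0.4, 0, 0, 0, -1, -0.655, -5.2, 1, 0, 0, 0, -1, -0.655, -5.8, 1.6, 0, 0, 0, -1, -0.655, -6.1, 2.3, 0, 0, 0, -1, -0.655, -6.24, 3, 0, 0, 0, -1, -0.655, -6.24, 3.7, 0, 0, 0, -1, -0.655, -6.24, 4.3, 0, 0, 0, -1, -0.655, -6.24, 4.8, 0, 0, 0, -1, -0.655, -6.24, 5.1, 0, 0, 0, -1, -0.655, -6.24, 5.2, 0, 0, 0, -1, -0.655, -6.24, 5.2, 0, 0, 0, -1]}}

```text
time_s: 3.03
tcp_pos: [0.6675, 0.137, 0.0413]
ee_rot: [[0.045, -0.999, -0.003], [-0.999, -0.045, -0.003], [0.003, 0.003, -1.0]]
wrist_force: [-1.1, 0.3, 0.1]
gripper_width: 1.002
```

```bash
cat > look.py <<'E'
import sys
from h import *
# look.py tag x y z [w h s]
tag=sys.argv[1];c=[float(v) for v in sys.argv[2:5]]
w=(60,70) if len(sys.argv)<6 else (int(sys.argv[5]),int(sys.argv[6]))
s=int(390/w[0])
L=[]
for n in("top","side"):
    im=imaging.capture(n);cv2.imwrite(f"pics/{n}_{tag}.png",im);L.append(overlay(n,im,c,[],"",s,w))
cv2.imwrite(f"pics/{tag}.png",np.hstack(L))
st=r.sense();print(st['time_s'],st['tcp_pos'],st['ee_rot'].ravel(),st['wrist_force'],st['gripper_width'],st['joints'])
E
python3 look.py d1 .668 .134 .03
```

```text
3.1333 [0.6689 0.1372 0.0437] [ 0.0449 -0.999   0.0011 -0.999  -0.0449 -0.0014  0.0015 -0.0011 -1.    ] [ 0.2862 -0.2693  0.2726] 0.9993561997669276 [ 25.1737  34.6221  -1.1112   0.1237 -54.2431 -22.6719]
```

View pics/d1.png

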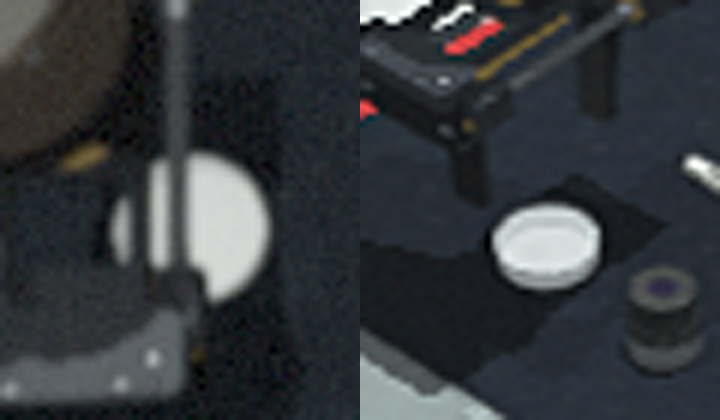

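>>> {"op": "move_arm", "data": {"motion": [0.03, 0, 0.15, 0, 0, 0, -1, 0.07, 0, 0.35, 0, 0, 0, -1, 0.07, 0, 0.55, 0, 0, 0, -1, 0.07, 0, 0.75, 0, 0, 0, -1, 0.07, 0, 0.9, 0, 0, 0, -1, 0.07, 0, 0.96, 0, 0, 0, -1, 0.07, 0, 0.96, 0, 0, 0, -0.3, 0.07, 0, 0.96, 0, 0, 0, 0, 0.07, 0, 0.96, 0, 0, 0, 0.3, 0.07, 0, 0.96, 0, 0, 0, 0.6, 0.07, 0, 0.96, 0, 0, 0, 1, 0.07, 0, 0.96, 0, 0, 0, 1, 0.07, 0, 0.96, 0, 0, 0, 1, 0.07, 0, 0.96, 0, 0, 0, 1]}}

```text
time_s: 4.3
tcp_pos: [0.6691, 0.1344, 0.0055]
ee_rot: [[0.045, -0.999, 0.001], [-0.999, -0.045, -0.001], [0.001, -0.001, -1.0]]
wrist_force: [-1.0, -0.2, 0.7]
gripper_width: 0.48
```

```bash
python3 look.py d2 .668 .134 .03
```

```text
4.4 [0.6691 0.1343 0.0054] [ 0.0449 -0.999   0.0012 -0.999  -0.0449 -0.0014  0.0014 -0.0012 -1.    ] [1.1245 0.4534 0.1948] 0.38542422796979225 [ 24.9418  36.9727  -3.023    0.13   -49.9739 -22.453 ]
```

View pics/d2.png

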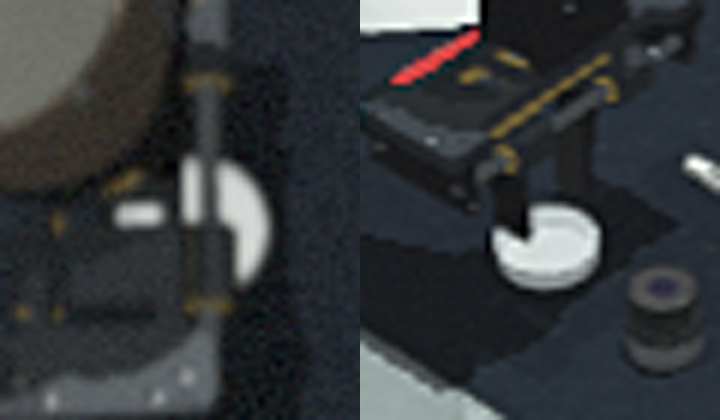

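```bash
python3 - <<'E'
from h import *
st=r.sense();print(st['gripper_width'],st['tcp_pos'])
P=[]
for tag,p,wd in(("d1",[.6689,.1372,.0437],.087),("d2",[.6691,.1343,.0054],.0335)):
    p=np.array(p);Y=np.array([-.999,-.045,0]);X=np.array([.045,-.999,0]);Z=np.array([0,0,-1.]);row=[]
    for n in("top","side"):
        im=cv2.imread(f"pics/{n}_{tag}.png")
        objs=[]
        for sg in(1,-1):
            f=p+Y*sg*wd/2
            objs.append(np.array([f+X*.0095,f-X*.0095,f-X*.0095+Y*sg*.015,f+X*.0095+Y*sg*.015]))
            objs.append(np.array([f+X*.0095,f-X*.0095,f-X*.0095-Z*.038,f+X*.0095-Z*.038]))
        objs.append(circ(.6685,.134,.016,.0285));objs.append(circ(.6685,.134,.0,.0285))
        row.append(overlay(n,im,[.668,.134,.03],objs,"",6,(64,50)))
    P.append(np.hstack(row))
cv2.imwrite("pics/ov2.png",np.vstack(P))
E
```

```text
0.38542422796979225 [0.6691 0.1343 0.0054]
```

View pics/ov2.png

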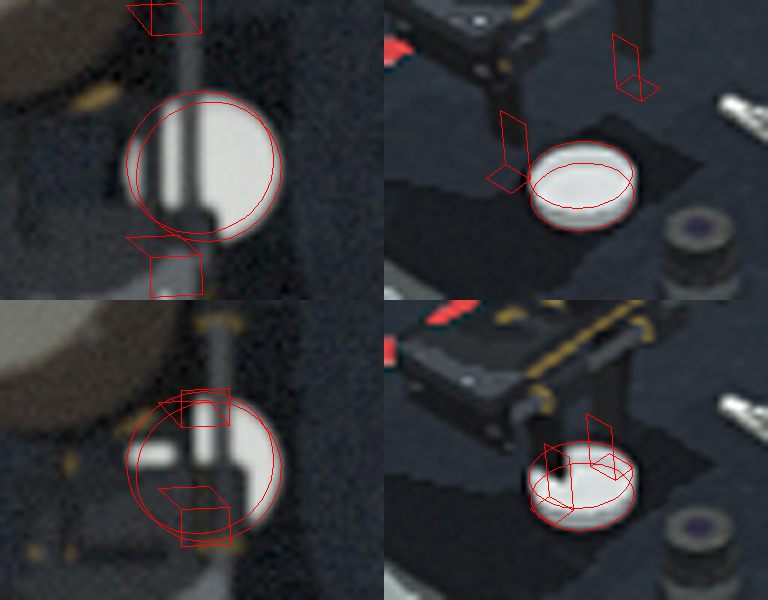

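>>> {"op": "move_arm", "data": {"motion": [0, 0, -0.1, 0, 0, 0, 0, 0, 0, -0.2, 0, 0, 0, -0.6, 0, 0, -0.3, 0, 0, 0, -0.6, 0, 0, -0.3, 0, 0, 0, -0.6, 0, 0, -0.3, 0, 0, 0, -0.6, 0, 0, -0.3, 0, 0, 0, -0.6, 0, 0, -0.3, 0, 0, 0, -0.6]}}

```text
time_s: 4.98
tcp_pos: [0.6689, 0.1343, 0.0173]
ee_rot: [[0.045, -0.999, 0.001], [-0.999, -0.045, -0.001], [0.001, -0.001, -1.0]]
wrist_force: [-0.2, -0.7, -0.0]
gripper_width: 0.777
```

```bash
python3 look.py d3 .668 .134 .03; python3 - <<'E'
from h import *
P=[]
st=r.sense();p=st['tcp_pos'];wd=st['gripper_width']*.087
Y=np.array([-.999,-.045,0]);X=np.array([.045,-.999,0]);Z=np.array([0,0,-1.]);row=[]
for dz in(0,.019):
  for n in("side",):
    im=cv2.imread(f"pics/{n}_d3.png")
    objs=[]
    for sg in(1,-1):
        f=p+Y*sg*wd/2-Z*dz
        objs.append(np.array([f+X*.0095,f-X*.0095,f-X*.0095-Z*.038,f+X*.0095-Z*.038]))
    row.append(overlay(n,np.clip(im.astype(int)*2,0,255).astype(np.uint8),[.668,.134,.03],objs,"",9,(44,44)))
cv2.imwrite("pics/ov3.png",np.hstack(row))
E
```

```text
5.0833 [0.6689 0.1343 0.0172] [ 0.0449 -0.999   0.0008 -0.999  -0.0449 -0.0015  0.0016 -0.0007 -1.    ] [-0.1934  0.7352 -0.3536] 0.7908007016417639 [ 24.946   36.2144  -2.4999   0.1271 -51.283  -22.4548]
```

View pics/ov3.png

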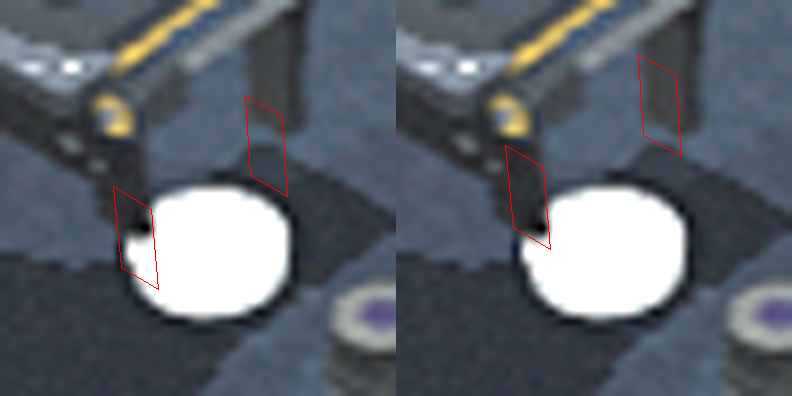

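>>> {"op": "move_arm", "data": {"motion": [0, 0, 0.1, 0, 0, 0, -0.7, 0, 0, 0.25, 0, 0, 0, -0.7, 0, 0, 0.4, 0, 0, 0, -0.7, 0, 0, 0.5, 0, 0, 0, -0.7, 0, 0, 0.6, 0, 0, 0, -0.7, 0, 0, 0.65, 0, 0, 0, -0.7, 0, 0, 0.65, 0, 0, 0, -0.7]}}

```text
time_s: 5.67
tcp_pos: [0.6684, 0.134, -0.0097]
ee_rot: [[0.045, -0.999, -0.001], [-0.999, -0.045, -0.002], [0.002, 0.001, -1.0]]
wrist_force: [0.0, -0.1, 0.2]
gripper_width: 0.852
```

```bash
python3 look.py d4 .668 .134 .02 44 44; python3 - <<'E'
import cv2,numpy as np
a=cv2.imread("pics/d4.png");cv2.imwrite("pics/d4.png",np.clip(a.astype(int)*2,0,255).astype(np.uint8))
E
```

```text
5.7667 [ 0.669   0.1342 -0.0088] [ 0.045  -0.999   0.0009 -0.999  -0.045  -0.0016  0.0016 -0.0008 -1.    ] [-0.3401  0.1922  0.0688] 0.852011898351695 [ 24.9424  37.9221  -3.6121   0.1379 -48.4582 -22.4572]
```

View pics/d4.png

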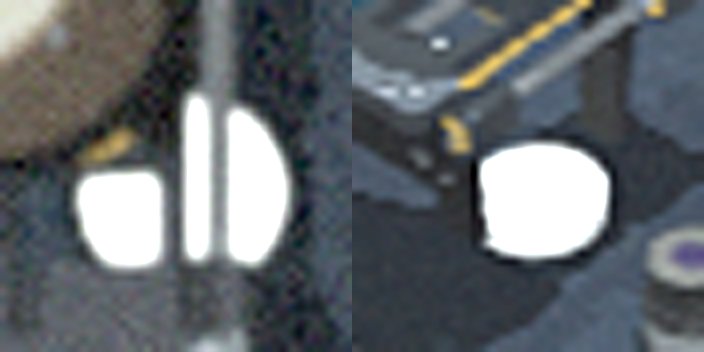

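>>> {"op": "move_arm", "data": {"motion": [0, 0, 0.05, 0, 0, 0, -0.7, 0, 0, 0.1, 0, 0, 0, -0.7, 0, 0, 0.15, 0, 0, 0, -0.7, 0, 0, 0.18, 0, 0, 0, -0.7, 0, 0, 0.18, 0, 0, 0, -0.7]}}

```text
time_s: 6.18
tcp_pos: [0.6687, 0.1341, -0.0165]
ee_rot: [[0.045, -0.999, 0.0], [-0.999, -0.045, -0.002], [0.002, -0.0, -1.0]]
wrist_force: [-0.3, 0.2, 0.8]
gripper_width: 0.851
```

>>> {"op": "move_arm", "data": {"motion": [0, 0, 0, 0, 0, 0, 0, 0, 0, 0, 0, 0, 0, 0.4, 0, 0, 0, 0, 0, 0, 1, 0, 0, 0, 0, 0, 0, 1, 0, 0, 0, 0, 0, 0, 1, 0, 0, 0, 0, 0, 0, 1]}}

```text
time_s: 6.68
tcp_pos: [0.6688, 0.1341, -0.0164]
ee_rot: [[0.045, -0.999, 0.0], [-0.999, -0.045, -0.002], [0.002, -0.0, -1.0]]
wrist_force: [-1.0, 0.2, 0.7]
gripper_width: 0.636
```

```bash
python3 look.py d5 .668 .134 .02 44 44; python3 - <<'E'
import cv2,numpy as np
a=cv2.imread("pics/d5.png");cv2.imwrite("pics/d5.png",np.clip(a.astype(int)*1.5,0,255).astype(np.uint8))
E
```

```text
6.7833 [ 0.6688  0.1342 -0.0164] [ 0.0449 -0.999   0.0003 -0.999  -0.0449 -0.0017  0.0017 -0.0002 -1.    ] [-0.6088 -0.6269  0.8209] 0.6382286881840424 [ 24.9422  38.428   -3.9134   0.1314 -47.6832 -22.4574]
```

View pics/d5.png

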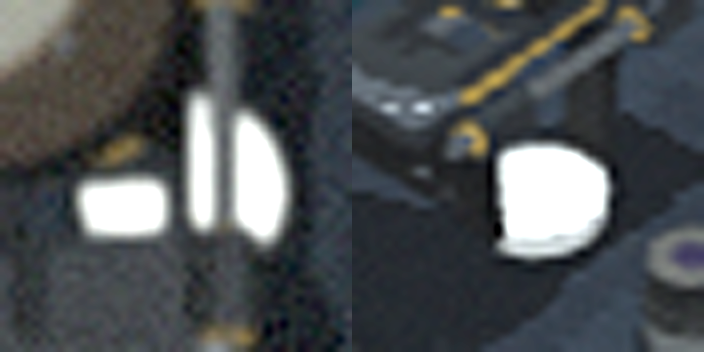

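>>> {"op": "move_arm", "data": {"motion": [0, 0, -0.2, 0, 0, 0, 1, 0, 0, -0.6, 0, 0, 0, 1, 0, 0, -1.1, 0, 0, 0, 1, 0, 0, -1.6, 0, 0, 0, 1, 0.1, 0.15, -2.1, 0, 0, 0, 1, 0.3, 0.4, -2.5, 0, 0, 0, 1, 0.6, 0.75, -2.6, 0, 0, 0, 1, 1, 1.2, -2.6, 0, 0, 0, 1, 1.4, 1.7, -2.6, 0, 0, 0, 1, 1.8, 2.2, -2.6, 0, 0, 0, 1, 2.2, 2.7, -2.6, 0, 0, 0, 1, 2.6, 3.2, -2.6, 0, 0, 0, 1, 3, 3.65, -2.6, 0, 0, 0, 1, 3.3, 4, -2.6, 0, 0, 0, 1, 3.5, 4.25, -2.6, 0, 0, 0, 1, 3.57, 4.38, -2.5, 0, 0, 0, 1, 3.57, 4.38, -2.2, 0, 0, 0, 1, 3.57, 4.38, -1.9, 0, 0, 0, 1, 3.57, 4.38, -1.7, 0, 0, 0, 1, 3.57, 4.38, -1.7, 0, 0, 0, 1]}}

```text
time_s: 8.45
tcp_pos: [0.4993, -0.0162, 0.0501]
ee_rot: [[0.045, -0.999, -0.003], [-0.999, -0.045, -0.002], [0.002, 0.003, -1.0]]
wrist_force: [0.2, -0.6, 0.7]
gripper_width: 0.637
```

```bash
python3 look.py d6 .5 -.0165 .07 64 64
```

```text
8.55 [ 0.5006 -0.016   0.0517] [ 0.0455 -0.999   0.     -0.999  -0.0455 -0.0021  0.0021  0.0001 -1.    ] [-0.1483  0.1334 -0.283 ] 0.6323895939709145 [ 16.8599  19.1446 -27.607    0.1695 -43.2813 -14.3735]
```

View pics/d6.png

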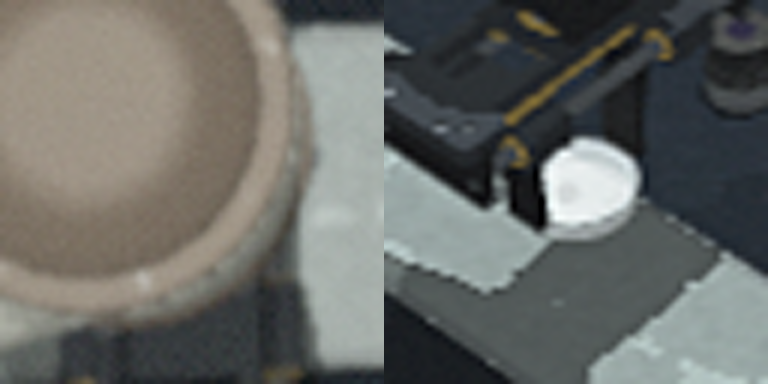

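>>> {"op": "move_arm", "data": {"motion": [0, 0, 0.15, 0, 0, 0, 1, 0, 0, 0.4, 0, 0, 0, 1, 0, 0, 0.7, 0, 0, 0, 1, 0, 0, 0.95, 0, 0, 0, 1, 0, 0, 1.1, 0, 0, 0, 1, 0, 0, 1.2, 0, 0, 0, 1, 0, 0, 1.28, 0, 0, 0, 1, 0, 0, 1.35, 0, 0, 0, 1, 0, 0, 1.35, 0, 0, 0, 1]}}

```text
time_s: 9.3
tcp_pos: [0.5006, -0.0161, -0.0025]
ee_rot: [[0.046, -0.999, -0.0], [-0.999, -0.046, -0.002], [0.002, 0.0, -1.0]]
wrist_force: [-0.6, -0.2, -0.1]
gripper_width: 0.633
```

```bash
python3 look.py d7 .5 -.0165 .02 64 64
```

```text
9.4 [ 0.5009 -0.016  -0.0021] [ 0.0457 -0.999   0.0006 -0.999  -0.0457 -0.002   0.002  -0.0005 -1.    ] [-0.376   0.4023 -0.3155] 0.6344010178748893 [ 16.8465  23.9666 -30.5635   0.208  -35.4686 -14.399 ]
```

View pics/d7.png

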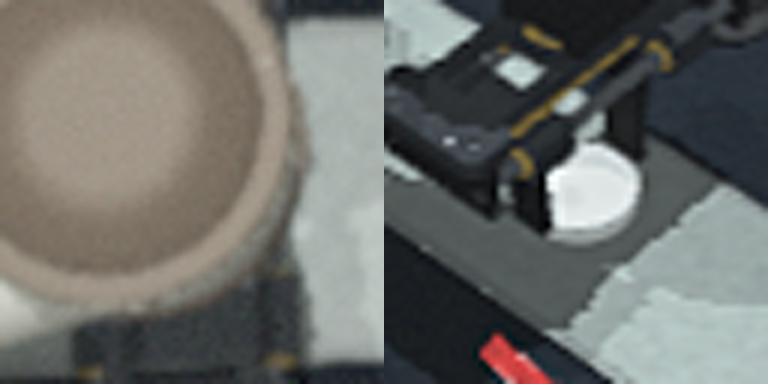

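>>> {"op": "move_arm", "data": {"motion": [0, 0, 0.05, 0, 0, 0, 1, 0, 0, 0.1, 0, 0, 0, 1, 0, 0, 0.15, 0, 0, 0, 1, 0, 0, 0.2, 0, 0, 0, 1, 0, 0, 0.25, 0, 0, 0, 1, 0, 0, 0.27, 0, 0, 0, 1]}}

```text
time_s: 9.9
tcp_pos: [0.5006, -0.0161, -0.0132]
ee_rot: [[0.046, -0.999, 0.0], [-0.999, -0.046, -0.002], [0.002, 0.0, -1.0]]
wrist_force: [0.4, 0.0, -0.3]
gripper_width: 0.63
```

```bash
python3 look.py d8 .5 -.0165 .02 64 64
```

```text
10.0 [ 0.5007 -0.0161 -0.0131] [ 0.0457 -0.999   0.0001 -0.999  -0.0457 -0.0022  0.0022 -0.     -1.    ] [ 0.1466  0.2533 -0.094 ] 0.629336269427195 [ 16.843   25.0393 -31.0835   0.2176 -33.9054 -14.4055]
```

View pics/d8.png

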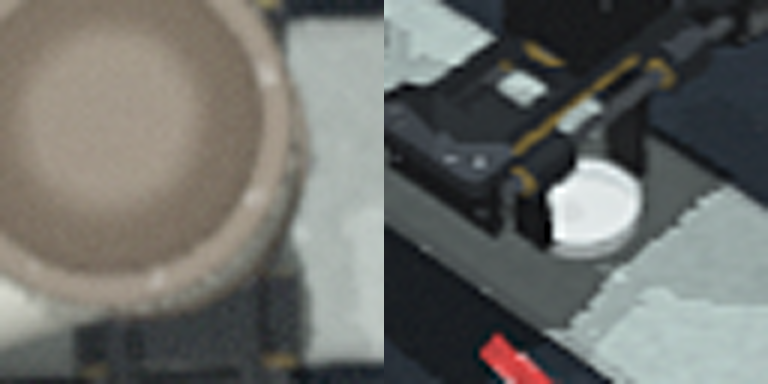

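>>> {"op": "move_arm", "data": {"motion": [0, 0, 0.02, 0, 0, 0, 1, 0, 0, 0.02, 0, 0, 0, 0.2, 0, 0, 0.02, 0, 0, 0, -0.2, 0, 0, 0.02, 0, 0, 0, -0.5, 0, 0, 0.02, 0, 0, 0, -0.8, 0, 0, 0.02, 0, 0, 0, -0.8, 0, 0, 0, 0, 0, 0, -0.8, 0, 0, -0.1, 0, 0, 0, -0.8, 0, 0, -0.3, 0, 0, 0, -0.8, 0, 0, -0.6, 0, 0, 0, -0.8, 0, 0, -1, 0, 0, 0, -0.8, 0, 0, -1.5, 0, 0, 0, -0.8, 0, 0, -2, 0, 0, 0, -0.8, 0, 0, -2.5, 0, 0, 0, -0.8, 0, 0, -3, 0, 0, 0, -0.8, 0, 0, -3.4, 0, 0, 0, -0.8, 0, 0, -3.6, 0, 0, 0, -0.8]}}

```text
time_s: 11.42
tcp_pos: [0.502, -0.0156, 0.134]
ee_rot: [[0.046, -0.999, 0.005], [-0.999, -0.046, -0.001], [0.001, -0.005, -1.0]]
wrist_force: [-0.2, -0.1, 0.9]
gripper_width: 0.9
```

```bash
python3 look.py d9 .5 -.0165 .02 64 64
```

```text
11.5167 [ 0.5016 -0.0156  0.1327] [ 0.0458 -0.9989  0.0041 -0.999  -0.0458 -0.0011  0.0013 -0.004  -1.    ] [ 0.6516  0.1607 -0.0357] 0.8982380800343315 [ 16.8796  13.1998 -21.9061   0.159  -54.6908 -14.3474]
```

View pics/d9.png

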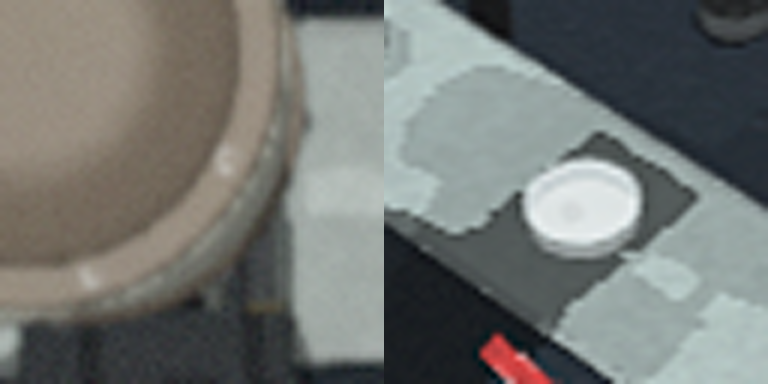

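>>> {"op": "move_arm", "data": {"motion": [0.1, -0.1, 0, 0, 0, 0, -0.2, 0.3, -0.2, 0, 0, 0, 0, -0.2, 0.7, -0.5, 0, 0, 0, 0, -0.2, 1.2, -0.9, 0, 0, 0, 0, -0.2, 1.8, -1.3, 0, 0, 0, 0, -0.2, 2.4, -1.8, 0, 0, 0, 0, -0.2, 3, -2.2, 0, 0, 0, 0, -0.2, 3.6, -2.7, 0.2, 0, 0, 0, -0.2, 4.2, -3.1, 0.5, 0, 0, 0, -0.2, 4.6, -3.4, 0.9, 0, 0, 0, -0.2, 4.78, -3.56, 1.3, 0, 0, 0, -0.2, 4.78, -3.56, 1.6, 0, 0, 0, -0.2, 4.78, -3.56, 1.75, 0, 0, 0, -0.2, 4.78, -3.56, 1.75, 0, 0, 0, -0.2]}}

```text
time_s: 12.68
tcp_pos: [0.6508, -0.1999, 0.0605]
ee_rot: [[0.045, -0.999, -0.002], [-0.999, -0.045, -0.0], [0.0, 0.002, -1.0]]
wrist_force: [-0.5, 0.3, 0.4]
gripper_width: 0.598
```

```bash
python3 look.py m1 .6527 -.2003 .03 64 64; python3 - <<'E'
from h import *
for n in("top","side"):
    im=cv2.imread(f"pics/{n}_m1.png").astype(int);br=im.mean(2)
    print(n,"dish",fitcyl(n,br>(195 if n=="top" else 200),(.5,-.0165),.003,.0285,.016,.006))
im=cv2.imread("pics/top_m1.png");a=overlay("top",im,[.5,-.0165,.02],[circ(.5,-.0165,.003,.0285),circ(.5,-.0165,.019,.0285)],"",7,(54,54))
im=cv2.imread("pics/side_m1.png");b=overlay("side",im,[.5,-.0165,.02],[circ(.5,-.0165,.003,.0285),circ(.5,-.0165,.019,.0285)],"",7,(54,54))
cv2.imwrite("pics/ov4.png",np.hstack([a,b]))
E
```

```text
12.7833 [ 0.6528 -0.1997  0.0638] [ 0.0468 -0.9989  0.0039 -0.9989 -0.0469 -0.0014  0.0016 -0.0039 -1.    ] [-0.1185  0.125   0.2737] 0.6011655365859517 [ -3.4371  33.3549  -0.2012   0.0832 -56.214    6.0762]
top dish (array([ 0.5209, -0.0163]), np.float64(0.7238457202911377))
side dish (array([ 0.5053, -0.0101]), np.float64(0.26661908626556396))
```

View pics/m1.png

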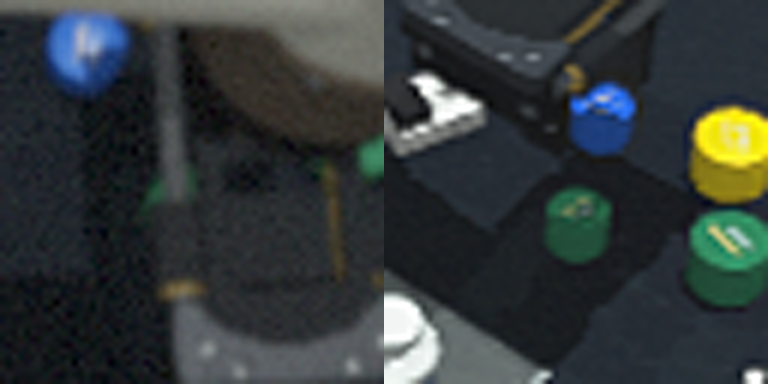

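View pics/ov4.png

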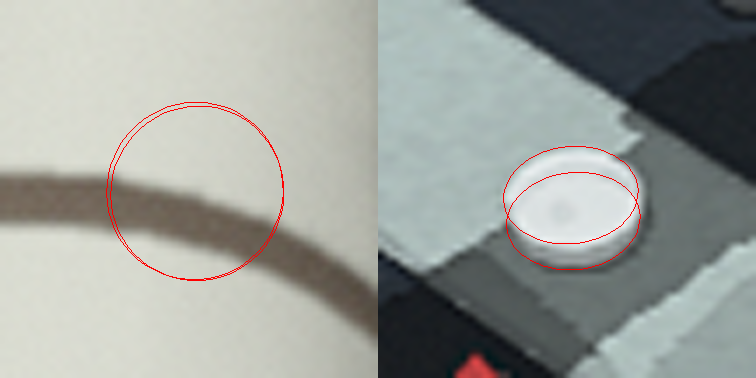

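>>> {"op": "move_arm", "data": {"motion": [0, 0, 0.15, 0, 0, 0, -0.2, 0, 0, 0.4, 0, 0, 0, -0.2, 0, 0, 0.7, 0, 0, 0, -0.2, 0, 0, 1, 0, 0, 0, -0.2, 0, 0, 1.3, 0, 0, 0, -0.2, 0, 0, 1.5, 0, 0, 0, -0.2, 0, 0, 1.65, 0, 0, 0, -0.2, 0, 0, 1.75, 0, 0, 0, -0.2, 0, 0, 1.79, 0, 0, 0, -0.2, 0, 0, 1.79, 0, 0, 0, -0.2]}}

```text
time_s: 13.62
tcp_pos: [0.653, -0.1999, -0.0081]
ee_rot: [[0.047, -0.999, 0.004], [-0.999, -0.047, -0.001], [0.002, -0.004, -1.0]]
wrist_force: [-0.7, 1.3, 0.2]
gripper_width: 0.605
```

```bash
python3 look.py m2 .6527 -.2003 .03 64 64
```

```text
13.7167 [ 0.6536 -0.1999 -0.0072] [ 0.047  -0.9989  0.005  -0.9989 -0.047  -0.0017  0.0019 -0.005  -1.    ] [ 0.6882 -0.0242  0.2167] 0.6012670477425662 [ -3.4461  37.7757  -3.6159   0.1052 -48.3139   6.0696]
```

View pics/m2.png

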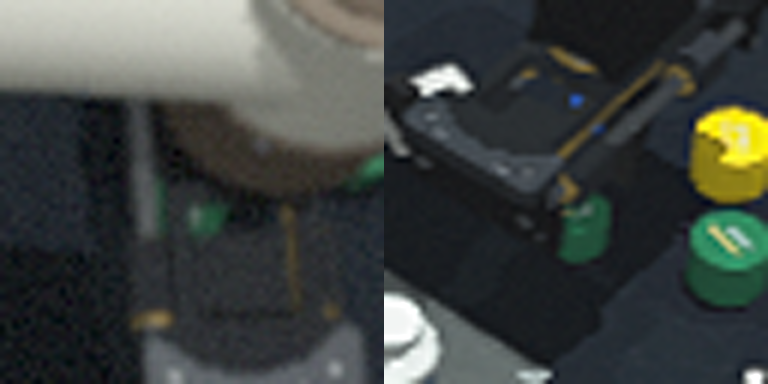

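>>> {"op": "move_arm", "data": {"motion": [0, 0, 0, 0, 0, 0, 0, 0, 0, 0, 0, 0, 0, 0.3, 0, 0, 0, 0, 0, 0, 0.6, 0, 0, 0, 0, 0, 0, 1, 0, 0, 0, 0, 0, 0, 1, 0, 0, 0, 0, 0, 0, 1, 0, 0, 0, 0, 0, 0, 1]}}

```text
time_s: 14.3
tcp_pos: [0.6525, -0.2001, -0.0067]
ee_rot: [[0.047, -0.999, 0.003], [-0.999, -0.047, -0.002], [0.002, -0.003, -1.0]]
wrist_force: [-3.3, 0.2, 4.8]
gripper_width: 0.154
```

```bash
python3 look.py m3 .6527 -.2003 .03 64 64
```

```text
14.4 [ 0.6527 -0.2001 -0.0067] [ 0.0469 -0.9989  0.0034 -0.9989 -0.0469 -0.0018  0.002  -0.0033 -1.    ] [-3.033 -1.012  4.918] 0.07006429640184828 [ -3.4616  37.7203  -3.6416   0.1238 -48.4357   6.0682]
```

View pics/m3.png

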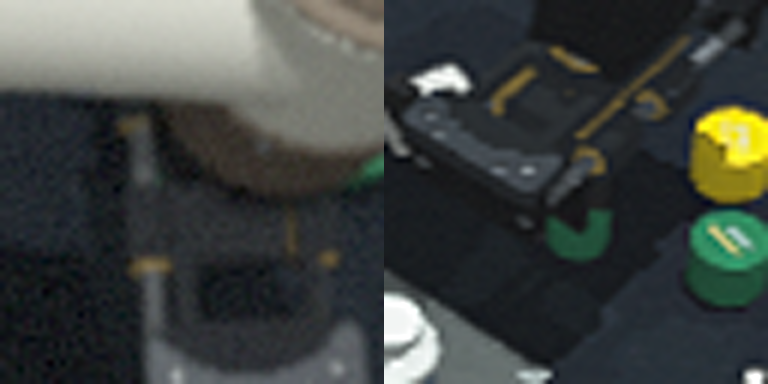

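>>> {"op": "move_arm", "data": {"motion": [0, 0, -0.1, 0, 0, 0, 1, 0, 0, -0.3, 0, 0, 0, 0.5, 0, 0, -0.5, 0, 0, 0, 0, 0, 0, -0.5, 0, 0, 0, -0.3, 0, 0, -0.5, 0, 0, 0, -0.3, 0, 0, -0.5, 0, 0, 0, -0.3, 0, 0, -0.5, 0, 0, 0, -0.3, 0, 0, -0.5, 0, 0, 0, -0.3, 0, 0, -0.5, 0, 0, 0, -0.3, 0, 0, -0.5, 0, 0, 0, -0.3]}}

```text
time_s: 15.23
tcp_pos: [0.6525, -0.2001, 0.013]
ee_rot: [[0.047, -0.999, 0.003], [-0.999, -0.047, -0.002], [0.002, -0.003, -1.0]]
wrist_force: [-0.0, 0.1, -0.0]
gripper_width: 0.606
```

```bash
python3 look.py m4 .6527 -.2003 .03 64 64; python3 - <<'E'
from h import *
for n in("side",):
    im=cv2.imread(f"pics/{n}_m4.png").astype(int);b,g,rd=im[...,0],im[...,1],im[...,2]
    grn=(g>rd+15)&(g>b+5)
    print(n,"mount",fitcyl(n,grn,(.6527,-.2003),0,.015,.022,.012))
E
```

```text
15.3333 [ 0.6526 -0.2001  0.0131] [ 0.0468 -0.9989  0.0031 -0.9989 -0.0468 -0.0018  0.0019 -0.003  -1.    ] [-0.3142  0.9773 -0.5833] 0.6352498352350989 [ -3.4594  36.4158  -2.798    0.1166 -50.601    6.0705]
side mount (array([ 0.6532, -0.2027]), np.float64(0.2105519026517868))
```

View pics/m4.png

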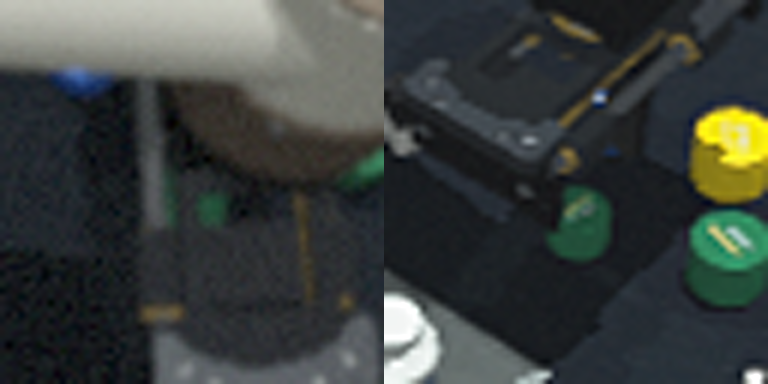

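>>> {"op": "move_arm", "data": {"motion": [0, 0, 0.1, 0, 0, 0, -0.3, 0, 0, 0.25, 0, 0, 0, -0.3, 0, 0, 0.4, 0, 0, 0, -0.3, 0, 0, 0.55, 0, 0, 0, -0.3, 0, 0, 0.7, 0, 0, 0, -0.3, 0, 0, 0.8, 0, 0, 0, -0.3, 0, 0, 0.85, 0, 0, 0, -0.3, 0, 0, 0.85, 0, 0, 0, -0.3]}}

```text
time_s: 16.0
tcp_pos: [0.6522, -0.2001, -0.0218]
ee_rot: [[0.047, -0.999, 0.002], [-0.999, -0.047, -0.002], [0.002, -0.002, -1.0]]
wrist_force: [-0.3, -0.4, -0.6]
gripper_width: 0.653
```

>>> {"op": "move_arm", "data": {"motion": [0, 0, 0, 0, 0, 0, 0, 0, 0, 0, 0, 0, 0, 0.2, 0, 0, 0, 0, 0, 0, 0.4, 0, 0, 0, 0, 0, 0, 0.7, 0, 0, 0, 0, 0, 0, 1, 0, 0, 0, 0, 0, 0, 1, 0, 0, 0, 0, 0, 0, 1, 0, 0, 0, 0, 0, 0, 1]}}

```text
time_s: 16.67
tcp_pos: [0.6525, -0.2001, -0.0214]
ee_rot: [[0.047, -0.999, 0.002], [-0.999, -0.047, -0.002], [0.002, -0.002, -1.0]]
wrist_force: [0.1, 0.4, 1.3]
gripper_width: 0.337
```

```bash
python3 look.py m5 .6527 -.2003 .03 64 64
```

```text
16.7667 [ 0.6524 -0.2001 -0.0215] [ 0.047  -0.9989  0.0022 -0.9989 -0.047  -0.0018  0.0019 -0.0022 -1.    ] [-1.1688  0.0753  1.2743] 0.3344052397648334 [ -3.4618  38.735   -4.1993   0.1297 -46.9314   6.066 ]
```

View pics/m5.png

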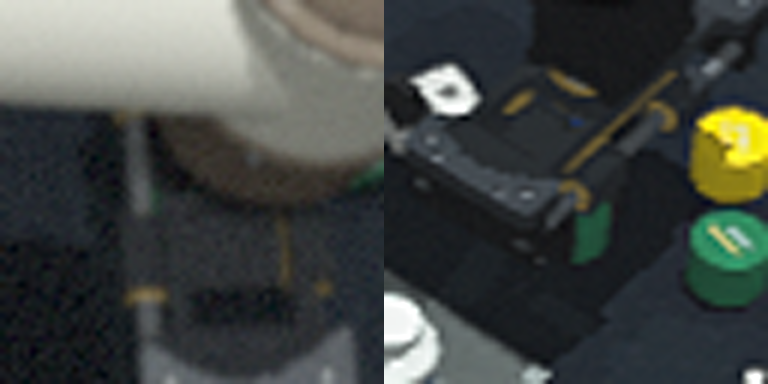

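>>> {"op": "move_arm", "data": {"motion": [0, 0, -0.15, 0, 0, 0, 1, 0, 0, -0.5, 0, 0, 0, 1, 0, 0, -0.9, 0, 0, 0, 1, 0, 0, -1.4, 0, 0, 0, 1, 0, 0, -1.9, 0, 0, 0, 1, -0.1, 0.1, -2.3, 0, 0, 0, 1, -0.4, 0.3, -2.5, 0, 0, 0, 1, -0.9, 0.65, -2.5, 0, 0, 0, 1, -1.4, 1.05, -2.5, 0, 0, 0, 1, -1.9, 1.45, -2.5, 0, 0, 0, 1, -2.5, 1.85, -2.5, 0, 0, 0, 1, -3.1, 2.3, -2.5, 0, 0, 0, 1, -3.6, 2.7, -2.5, 0, 0, 0, 1, -4.1, 3.05, -2.5, 0, 0, 0, 1, -4.5, 3.35, -2.5, 0, 0, 0, 1, -4.7, 3.5, -2.5, 0, 0, 0, 1, -4.77, 3.57, -2.4, 0, 0, 0, 1, -4.77, 3.57, -2.2, 0, 0, 0, 1, -4.77, 3.57, -2, 0, 0, 0, 1, -4.77, 3.57, -2, 0, 0, 0, 1]}}

```text
time_s: 18.43
tcp_pos: [0.4996, -0.0169, 0.0557]
ee_rot: [[0.046, -0.999, -0.002], [-0.999, -0.046, -0.003], [0.002, 0.002, -1.0]]
wrist_force: [-0.4, -0.3, -1.1]
gripper_width: 0.336
```

```bash
python3 look.py m6 .5 -.0165 .05 64 64
```

```text
18.5333 [ 0.5006 -0.0169  0.0569] [ 0.0458 -0.999   0.0004 -0.9989 -0.0458 -0.0025  0.0025 -0.0003 -1.    ] [ 0.1638 -0.9017 -0.1392] 0.3334001010452742 [ 16.7737  18.7138 -27.3022   0.2051 -44.0034 -14.2956]
```

View pics/m6.png

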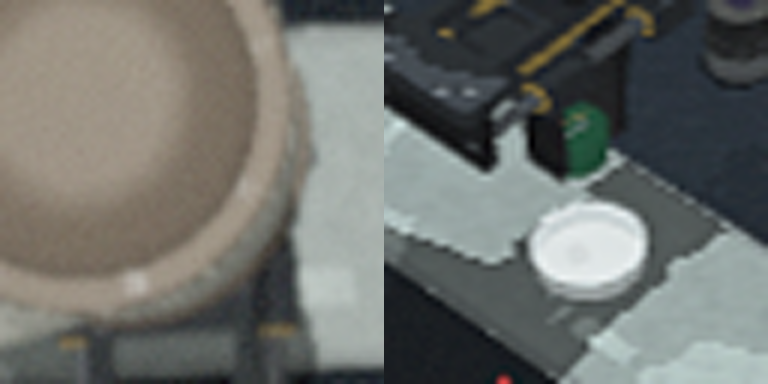

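>>> {"op": "move_arm", "data": {"motion": [-0.01, 0, 0.15, 0, 0, 0, 1, -0.01, 0, 0.4, 0, 0, 0, 1, -0.01, 0, 0.7, 0, 0, 0, 1, -0.01, 0, 0.95, 0, 0, 0, 1, -0.01, 0, 1.15, 0, 0, 0, 1, -0.01, 0, 1.25, 0, 0, 0, 1, -0.01, 0, 1.33, 0, 0, 0, 1, -0.01, 0, 1.4, 0, 0, 0, 1, -0.01, 0, 1.43, 0, 0, 0, 1, -0.01, 0, 1.43, 0, 0, 0, 1]}}

```text
time_s: 19.37
tcp_pos: [0.5008, -0.0166, -0.0003]
ee_rot: [[0.046, -0.999, 0.001], [-0.999, -0.046, -0.002], [0.002, -0.001, -1.0]]
wrist_force: [0.0, -0.9, -0.2]
gripper_width: 0.334
```

```bash
python3 look.py m7 .5 -.0165 .03 64 64
```

```text
19.4667 [ 0.5009 -0.0165 -0.    ] [ 0.0459 -0.9989  0.0011 -0.9989 -0.0459 -0.0024  0.0024 -0.001  -1.    ] [ 0.3801  0.1141 -0.9145] 0.3321352561781016 [ 16.8055  23.7656 -30.4918   0.2525 -35.7216 -14.3772]
```

View pics/m7.png

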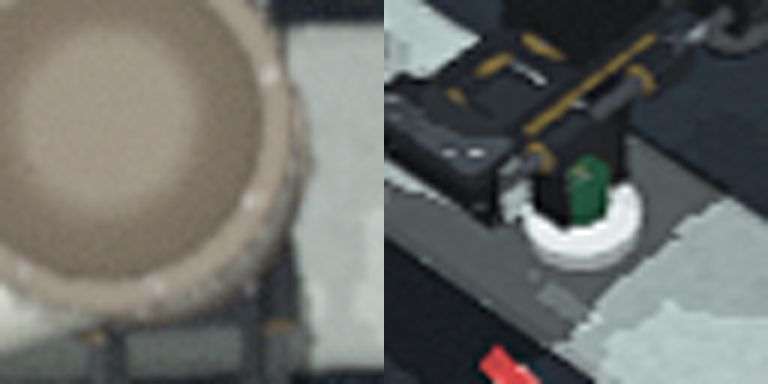

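>>> {"op": "move_arm", "data": {"motion": [0, 0, 0.02, 0, 0, 0, 1, 0, 0, 0.04, 0, 0, 0, 1, 0, 0, 0.055, 0, 0, 0, 1, 0, 0, 0.065, 0, 0, 0, 1, 0, 0, 0.065, 0, 0, 0, 1]}}

```text
time_s: 19.88
tcp_pos: [0.5009, -0.0166, -0.0026]
ee_rot: [[0.046, -0.999, 0.001], [-0.999, -0.046, -0.002], [0.002, -0.001, -1.0]]
wrist_force: [-0.7, -0.5, -0.8]
gripper_width: 0.334
```

>>> {"op": "move_arm", "data": {"motion": [0, 0, 0.015, 0, 0, 0, 1, 0, 0, 0.03, 0, 0, 0, 1, 0, 0, 0.03, 0, 0, 0, 1]}}

```text
time_s: 20.13
tcp_pos: [0.501, -0.0166, -0.0028]
ee_rot: [[0.046, -0.999, 0.001], [-0.999, -0.046, -0.003], [0.003, -0.001, -1.0]]
wrist_force: [-3.0, -0.7, 7.7]
gripper_width: 0.331
```

>>> {"op": "move_arm", "data": {"motion": [0, 0, -0.01, 0, 0, 0, 1, 0, 0, -0.01, 0, 0, 0, 0.3, 0, 0, -0.01, 0, 0, 0, 0.2, 0, 0, -0.01, 0, 0, 0, 0, 0, 0, -0.01, 0, 0, 0, -0.2, 0, 0, -0.01, 0, 0, 0, -0.2, 0, 0, -0.1, 0, 0, 0, -0.2, 0, 0, -0.3, 0, 0, 0, -0.2, 0, 0, -0.6, 0, 0, 0, -0.2, 0, 0, -1, 0, 0, 0, -0.2, 0, 0, -1.5, 0, 0, 0, -0.3, 0, 0, -2, 0, 0, 0, -0.4, 0, 0, -2.4, 0, 0, 0, -0.5, 0, 0, -2.6, 0, 0, 0, -0.5]}}

```text
time_s: 21.3
tcp_pos: [0.5023, -0.016, 0.1042]
ee_rot: [[0.047, -0.999, 0.006], [-0.999, -0.047, -0.002], [0.002, -0.006, -1.0]]
wrist_force: [-0.2, -0.1, -0.2]
gripper_width: 0.731
```

```bash
python3 look.py m8 .5 -.0165 .03 64 64
```

```text
21.4 [ 0.502  -0.016   0.1031] [ 0.0465 -0.9989  0.0053 -0.9989 -0.0465 -0.0015  0.0018 -0.0052 -1.    ] [-0.1212  0.1458  0.3871] 0.7398503995204552 [ 16.8498  15.1657 -24.2086   0.2233 -50.3602 -14.3243]
```

View pics/m8.png

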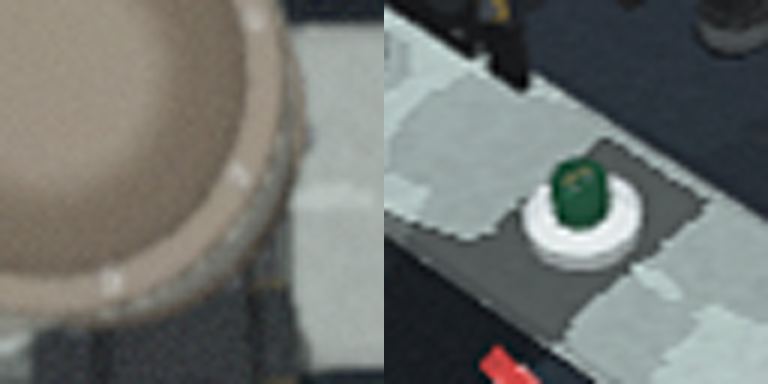

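```bash
python3 - <<'E'
from h import *
L=[]
o=(.661,.0348)
for n in("top","side"):
    im=cv2.imread(f"pics/{n}0.png");im=np.clip(im.astype(int)*1.8,0,255).astype(np.uint8)
    L.append(overlay(n,im,[*o,.02],[circ(*o,0,.020),circ(*o,.043,.021)],"",11,(36,36)))
cv2.imwrite("pics/lo.png",np.hstack(L))
E
```

```text
(no output)
```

View pics/lo.png

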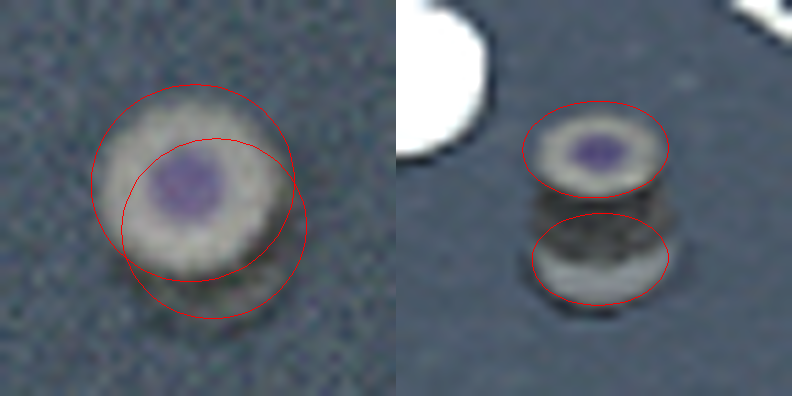

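```bash
python3 - <<'E'
from h import *
c=np.round(proj("side",[[.5,-.0165,.03]])[0]).astype(int)-[32,32]
for z in(.04,.055,.07,.085,.1):
    q=proj("side",[[.5009-.095,-.0165-.0375,z],[.5009-.095,-.0165+.0375,z],[.5009-.095,-.0165-.02,z],[.5009-.06,-.0165-.0375,z]])
    print(z,((q-c+.5)*6-.5).round()+[384,0])
E
python3 - <<'E'
import cv2
im=cv2.imread('pics/side_m7.png');cv2.imwrite('pics/m7w.png',cv2.resize(im[140:250,180:330],None,fx=5,fy=5,interpolation=cv2.INTER_CUBIC))
E
```

```text
0.04 [[483. 324.]
 [379. 243.]
 [458. 305.]
 [538. 283.]]
0.055 [[480. 303.]
 [375. 222.]
 [455. 284.]
 [536. 262.]]
0.07 [[477. 281.]
 [371. 200.]
 [451. 262.]
 [533. 240.]]
0.085 [[473. 259.]
 [367. 178.]
 [448. 240.]
 [531. 218.]]
0.1 [[470. 236.]
 [363. 155.]
 [445. 217.]
 [528. 195.]]
```

View pics/m7w.png

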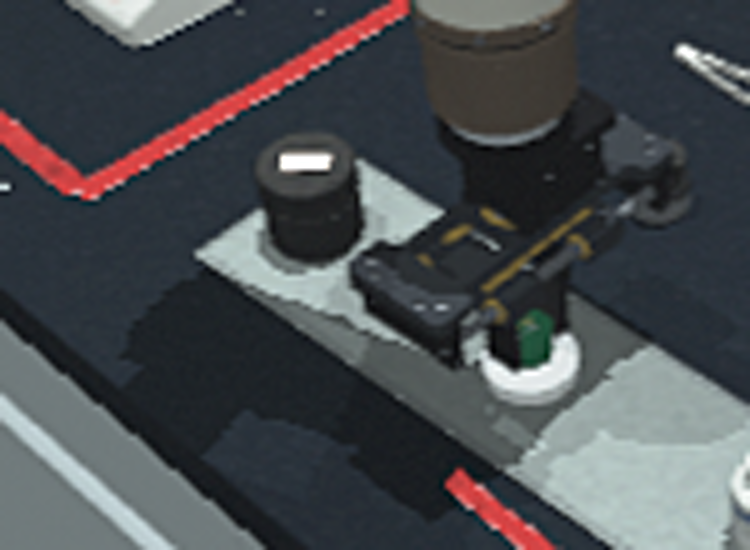

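>>> {"op": "move_arm", "data": {"motion": [0, -0.15, 0, 0, 0, 0, -0.6, -0.1, -0.5, 0, 0, 0, 0, -0.6, -0.3, -1, 0, 0, 0, 0, -0.6, -0.5, -1.6, 0, 0, 0, 0, -0.6, -0.7, -2.2, 0, 0, 0, 0, -0.6, -0.9, -2.8, 0, 0, 0, 0, -0.6, -1, -3.4, 0.1, 0, 0, 0, -0.6, -1.09, -3.8, 0.4, 0, 0, 0, -0.6, -1.09, -4, 0.8, 0, 0, 0, -0.6, -1.09, -4, 1.15, 0, 0, 0, -0.6, -1.09, -4, 1.4, 0, 0, 0, -0.6, -1.09, -4, 1.45, 0, 0, 0, -0.6, -1.09, -4, 1.45, 0, 0, 0, -0.6]}}

```text
time_s: 22.48
tcp_pos: [0.6591, 0.0346, 0.0441]
ee_rot: [[0.047, -0.999, 0.002], [-0.999, -0.047, -0.003], [0.003, -0.002, -1.0]]
wrist_force: [0.1, 0.2, 0.2]
gripper_width: 0.796
```

```bash
python3 look.py l1 .66 .035 .03 64 64; python3 - <<'E'
from h import *
c=(.501,-.0165)
im=cv2.imread("pics/side_m8.png");b=overlay("side",im,[*c,.02],[circ(*c,.003,.0285),circ(*c,.019,.0285),circ(*c,.019,.015),circ(*c,.041,.015)],"",9,(44,44))
im=cv2.imread("pics/top_l1.png");a=overlay("top",im,[*c,.02],[circ(*c,.003,.0285),circ(*c,.019,.0285),circ(*c,.019,.015),circ(*c,.041,.015)],"",9,(44,44))
cv2.imwrite("pics/ov5.png",np.hstack([a,b]))
E
```

```text
22.5833 [0.6604 0.0349 0.0464] [ 0.0468 -0.9989  0.0061 -0.9989 -0.0469 -0.0017  0.002  -0.006  -1.    ] [ 0.201  -0.7542  0.3738] 0.8027433788460525 [ 17.1095  32.5102  -4.7717   0.2458 -52.4107 -14.5736]
```

View pics/l1.png

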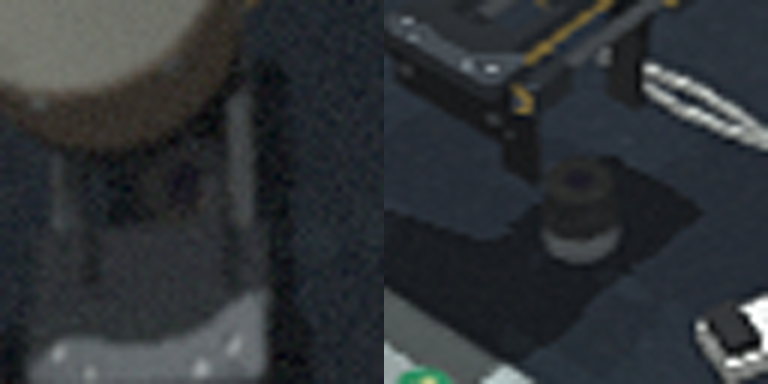

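View pics/ov5.png

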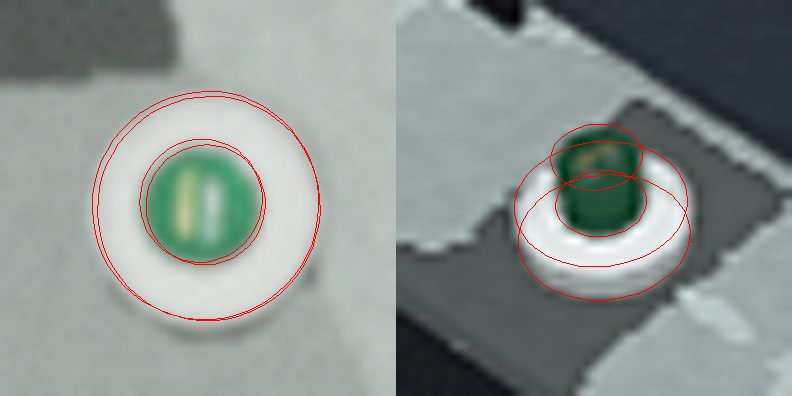

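>>> {"op": "move_arm", "data": {"motion": [0, 0, 0.15, 0, 0, 0, -0.6, 0, 0, 0.4, 0, 0, 0, -0.6, 0, 0, 0.7, 0, 0, 0, -0.6, 0, 0, 1, 0, 0, 0, -0.6, 0, 0, 1.25, 0, 0, 0, -0.6, 0, 0, 1.45, 0, 0, 0, -0.6, 0, 0, 1.6, 0, 0, 0, -0.6, 0, 0, 1.7, 0, 0, 0, -0.6, 0, 0, 1.74, 0, 0, 0, -0.6, 0, 0, 1.74, 0, 0, 0, -0.6]}}

```text
time_s: 23.42
tcp_pos: [0.6608, 0.0348, -0.0236]
ee_rot: [[0.047, -0.999, 0.006], [-0.999, -0.047, -0.002], [0.002, -0.006, -1.0]]
wrist_force: [-0.8, -0.4, 0.3]
gripper_width: 0.8
```

>>> {"op": "move_arm", "data": {"motion": [0, 0, 0, 0, 0, 0, -0.2, 0, 0, 0, 0, 0, 0, 0, 0, 0, 0, 0, 0, 0, 0.2, 0, 0, 0, 0, 0, 0, 0.5, 0, 0, 0, 0, 0, 0, 1, 0, 0, 0, 0, 0, 0, 1, 0, 0, 0, 0, 0, 0, 1, 0, 0, 0, 0, 0, 0, 1]}}

```text
time_s: 24.08
tcp_pos: [0.6611, 0.0348, -0.0233]
ee_rot: [[0.047, -0.999, 0.006], [-0.999, -0.047, -0.002], [0.002, -0.006, -1.0]]
wrist_force: [-0.4, -0.8, 2.5]
gripper_width: 0.44
```

```bash
python3 look.py l2 .66 .035 .03 64 64
```

```text
24.1833 [ 0.6611  0.0348 -0.0233] [ 0.047  -0.9989  0.0064 -0.9989 -0.047  -0.0018  0.0021 -0.0063 -1.    ] [0.6839 0.7051 1.9726] 0.44015610581378545 [ 17.0875  37.2264  -7.8378   0.2912 -44.6155 -14.5989]
```

View pics/l2.png

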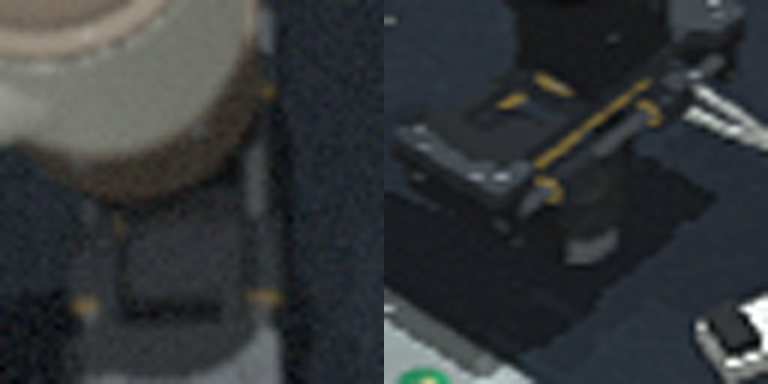

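>>> {"op": "move_arm", "data": {"motion": [0, 0, -0.15, 0, 0, 0, 1, 0, 0, -0.5, 0, 0, 0, 1, 0, 0, -0.9, 0, 0, 0, 1, 0, 0, -1.4, 0, 0, 0, 1, 0, 0.05, -1.9, 0, 0, 0, 1, 0, 0.2, -2.3, 0, 0, 0, 1, -0.1, 0.5, -2.5, 0, 0, 0, 1, -0.3, 0.9, -2.5, 0, 0, 0, 1, -0.45, 1.4, -2.5, 0, 0, 0, 1, -0.6, 1.9, -2.5, 0, 0, 0, 1, -0.75, 2.4, -2.5, 0, 0, 0, 1, -0.9, 2.9, -2.5, 0, 0, 0, 1, -1.05, 3.35, -2.5, 0, 0, 0, 1, -1.2, 3.7, -2.5, 0, 0, 0, 1, -1.28, 3.95, -2.4, 0, 0, 0, 1, -1.28, 4.07, -2.1, 0, 0, 0, 1, -1.28, 4.07, -1.7, 0, 0, 0, 1, -1.28, 4.07, -1.3, 0, 0, 0, 1, -1.28, 4.07, -1, 0, 0, 0, 1, -1.28, 4.07, -0.9, 0, 0, 0, 1]}}

```text
time_s: 25.85
tcp_pos: [0.4943, 0.0777, 0.0101]
ee_rot: [[0.047, -0.999, 0.003], [-0.999, -0.047, -0.003], [0.003, -0.003, -1.0]]
wrist_force: [-0.7, 0.2, -1.8]
gripper_width: 0.442
```

```bash
python3 look.py l3 .496 .078 .03 64 64
```

```text
25.95 [0.4953 0.078  0.0111] [ 0.047  -0.9989  0.0047 -0.9989 -0.047  -0.0026  0.0029 -0.0045 -1.    ] [-0.6062  0.594  -0.5654] 0.44482457582350715 [ 27.7227  22.6571 -30.117    0.4291 -37.0601 -25.3731]
```

View pics/l3.png

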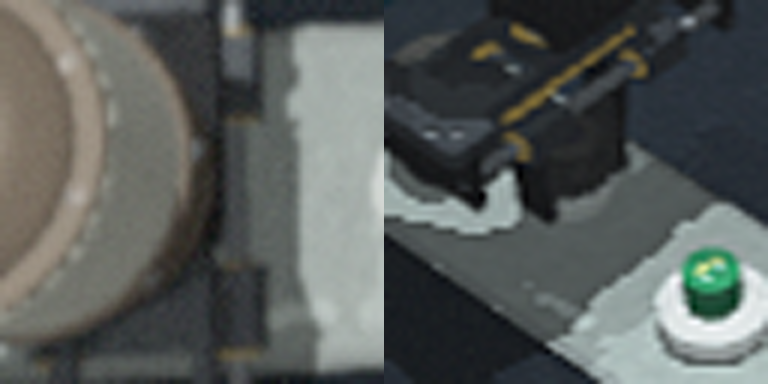

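>>> {"op": "move_arm", "data": {"motion": [-0.01, -0.02, 0.1, 0, 0, 0, 1, -0.01, -0.02, 0.25, 0, 0, 0, 1, -0.01, -0.02, 0.42, 0, 0, 0, 1, -0.01, -0.02, 0.56, 0, 0, 0, 1, -0.01, -0.02, 0.64, 0, 0, 0, 1, -0.01, -0.02, 0.69, 0, 0, 0, 1, -0.01, -0.02, 0.73, 0, 0, 0, 1, -0.01, -0.02, 0.75, 0, 0, 0, 1, -0.01, -0.02, 0.75, 0, 0, 0, 1]}}

```text
time_s: 26.7
tcp_pos: [0.4962, 0.0784, -0.019]
ee_rot: [[0.047, -0.999, 0.005], [-0.999, -0.047, -0.003], [0.003, -0.004, -1.0]]
wrist_force: [0.8, -0.4, -0.8]
gripper_width: 0.447
```

>>> {"op": "move_arm", "data": {"motion": [0, 0, 0.02, 0, 0, 0, 1, 0, 0, 0.04, 0, 0, 0, 1, 0, 0, 0.05, 0, 0, 0, 1, 0, 0, 0.05, 0, 0, 0, 1]}}

```text
time_s: 27.03
tcp_pos: [0.4964, 0.0785, -0.0203]
ee_rot: [[0.047, -0.999, 0.005], [-0.999, -0.047, -0.003], [0.003, -0.005, -1.0]]
wrist_force: [-1.1, 0.2, 4.8]
gripper_width: 0.443
```

>>> {"op": "move_arm", "data": {"motion": [0, 0, 0, 0, 0, 0, 0.2, 0, 0, 0, 0, 0, 0, 0.1, 0, 0, 0, 0, 0, 0, -0.1, 0, 0, 0, 0, 0, 0, -0.3, 0, 0, 0, 0, 0, 0, -0.5, 0, 0, 0, 0, 0, 0, -0.5, 0, 0, -0.1, 0, 0, 0, -0.5, 0, 0, -0.3, 0, 0, 0, -0.5, 0, 0, -0.6, 0, 0, 0, -0.5, 0, 0, -1, 0, 0, 0, -0.5, 0, 0, -1.5, 0, 0, 0, -0.5, 0, 0, -2, 0, 0, 0, -0.5, 0, 0, -2.5, 0, 0, 0, -0.5, 0, 0, -2.9, 0, 0, 0, -0.5, 0, 0, -3.1, 0, 0, 0, -0.5]}}

```text
time_s: 28.28
tcp_pos: [0.4971, 0.0793, 0.1067]
ee_rot: [[0.048, -0.999, 0.01], [-0.999, -0.048, -0.001], [0.001, -0.01, -1.0]]
wrist_force: [0.8, 0.5, -0.5]
gripper_width: 0.75
```

```bash
python3 look.py l4 .496 .078 .03 64 64
python3 - <<'E'
from h import *
L=[]
# block corners overlay with guess
o=np.array([.6625,-.0897]);th=np.arctan2(.337,-.94) # dir of -x axis
m=np.array([np.cos(th),np.sin(th)]);q=np.array([-m[1],m[0]])
def rect(o,a0,a1,b,z): return np.array([[*(o+m*a+q*s),z] for a,s in((a0,b),(a1,b),(a1,-b),(a0,-b))])
for n in("top","side"):
    im=cv2.imread(f"pics/{n}0.png")
    L.append(overlay(n,im,[*o,.01],[rect(o,-.025,.025,.0175,0),rect(o,-.025,.025,.0175,.015),rect(o,.005,.025,.015,.025)],"",11,(36,36)))
cv2.imwrite("pics/bl.png",np.hstack(L))
E
```

```text
28.3833 [0.4968 0.0793 0.1055] [ 0.0474 -0.9988  0.009  -0.9989 -0.0474 -0.0007  0.0011 -0.009  -1.    ] [ 0.3628  0.3115 -0.0348] 0.7491852805486238 [ 27.7845  14.9639 -24.1235   0.3583 -50.4735 -25.2931]
```

View pics/l4.png

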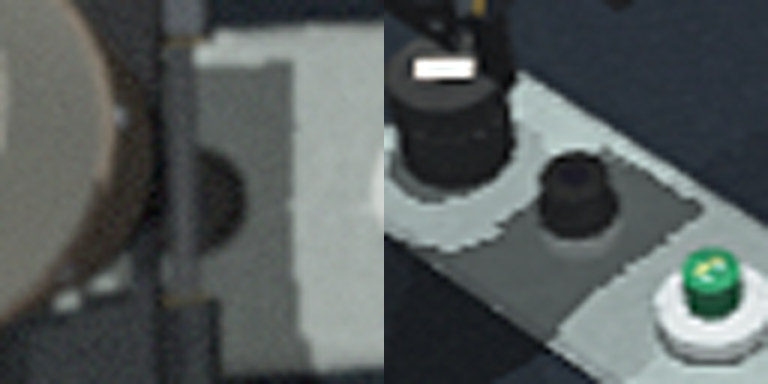

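View pics/bl.png

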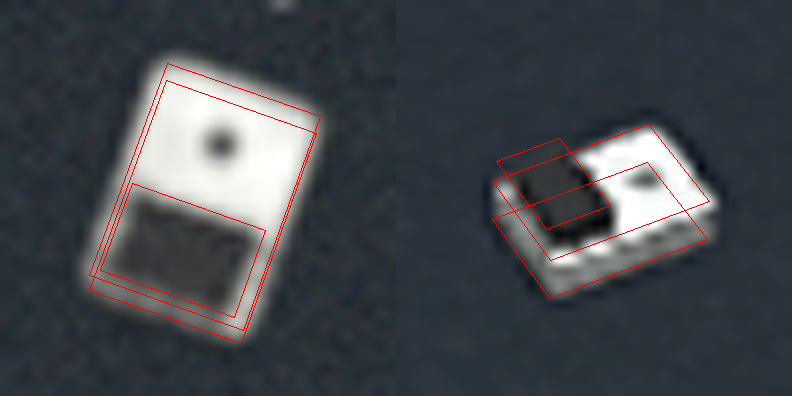

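>>> {"op": "move_arm", "data": {"motion": [0.1, -0.1, 0, 0, 0, -0.5, -0.4, 0.4, -0.35, 0, 0, 0, -1.5, -0.4, 0.8, -0.7, 0, 0, 0, -2.7, -0.4, 1.3, -1.15, 0, 0, 0, -3.9, -0.4, 1.8, -1.6, 0, 0, 0, -5.1, -0.4, 2.3, -2.05, 0, 0, 0, -6.3, -0.4, 2.8, -2.5, 0, 0, 0, -7.5, -0.4, 3.3, -2.95, 0, 0, 0, -8.7, -0.4, 3.75, -3.35, 0.2, 0, 0, -9.9, -0.4, 4.1, -3.65, 0.5, 0, 0, -11, -0.4, 4.3, -3.85, 0.9, 0, 0, -12, -0.4, 4.42, -3.94, 1.3, 0, 0, -12.9, -0.4, 4.42, -3.94, 1.6, 0, 0, -13.4, -0.4, 4.42, -3.94, 1.8, 0, 0, -13.5, -0.4, 4.42, -3.94, 1.9, 0, 0, -13.5, -0.4, 4.42, -3.94, 1.9, 0, 0, -13.5, -0.4, 4.42, -3.94, 1.9, 0, 0, -13.5, -0.4]}}

```text
time_s: 29.8
tcp_pos: [0.6633, -0.0897, 0.0313]
ee_rot: [[0.941, -0.339, 0.009], [-0.339, -0.941, -0.001], [0.009, -0.002, -1.0]]
wrist_force: [0.2, 0.2, 0.4]
gripper_width: 0.698
```

```bash
python3 look.py b1 .6625 -.0897 .03 64 64
python3 - <<'E'
from h import *
L=[]
o=(.4964,.0785)
for n in("top","side"):
    im=cv2.imread(f"pics/{n}_b1.png");im=np.clip(im.astype(int)*1.3,0,255).astype(np.uint8)
    L.append(overlay(n,im,[*o,.02],[circ(*o,0.003,.020),circ(*o,.046,.021)],"",9,(44,44)))
cv2.imwrite("pics/lo2.png",np.hstack(L))
E
```

```text
29.9 [ 0.6639 -0.0896  0.0322] [ 0.941  -0.3383  0.0109 -0.3383 -0.941  -0.0007  0.0105 -0.003  -0.9999] [0.5341 0.1149 0.3647] 0.701446351281422 [  6.1679  33.9717  -4.3482   0.1358 -51.0657  63.9739]
```

View pics/b1.png

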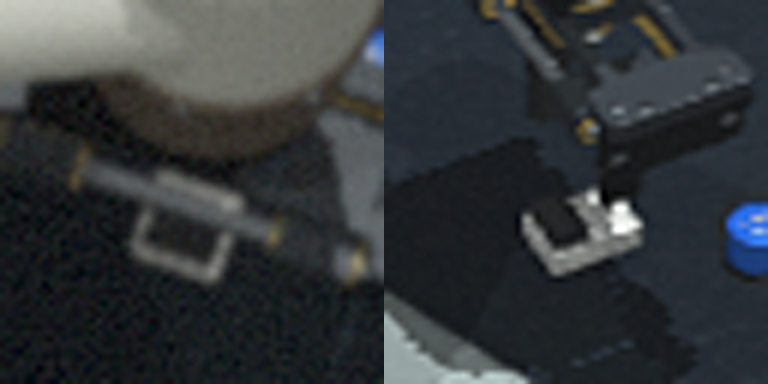

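View pics/lo2.png

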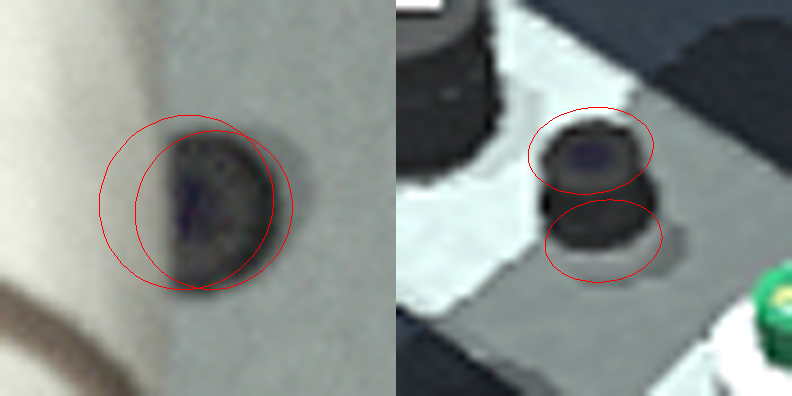

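>>> {"op": "move_arm", "data": {"motion": [-0.03, 0.01, 0.1, -0.04, -0.12, 0, -0.4, -0.03, 0.01, 0.3, -0.04, -0.12, 0, -0.4, -0.03, 0.01, 0.55, -0.04, -0.12, 0, -0.4, -0.03, 0.01, 0.8, -0.04, -0.12, 0, -0.4, -0.03, 0.01, 1.05, -0.04, -0.12, 0, -0.4, -0.03, 0.01, 1.2, -0.04, -0.12, 0, -0.4, -0.03, 0.01, 1.32, -0.04, -0.12, 0, -0.4, -0.03, 0.01, 1.4, -0.04, -0.12, 0, -0.4, -0.03, 0.01, 1.43, -0.04, -0.12, 0, -0.4, -0.03, 0.01, 1.43, -0.04, -0.12, 0, -0.4]}}

```text
time_s: 30.73
tcp_pos: [0.6633, -0.0896, -0.0252]
ee_rot: [[0.941, -0.338, -0.0], [-0.338, -0.941, -0.001], [-0.0, 0.001, -1.0]]
wrist_force: [-0.4, -0.5, 0.0]
gripper_width: 0.701
```

```bash
python3 look.py b2 .6625 -.0897 .03 64 64
```

```text
30.8333 [ 0.6637 -0.0896 -0.0246] [ 0.9411 -0.3382  0.0008 -0.3382 -0.9411 -0.0005  0.0009  0.0002 -1.    ] [ 0.2478 -0.3229  0.8437] 0.7007886270277124 [  6.1317  38.0327  -6.2578   0.043  -45.6692  64.0724]
```

View pics/b2.png

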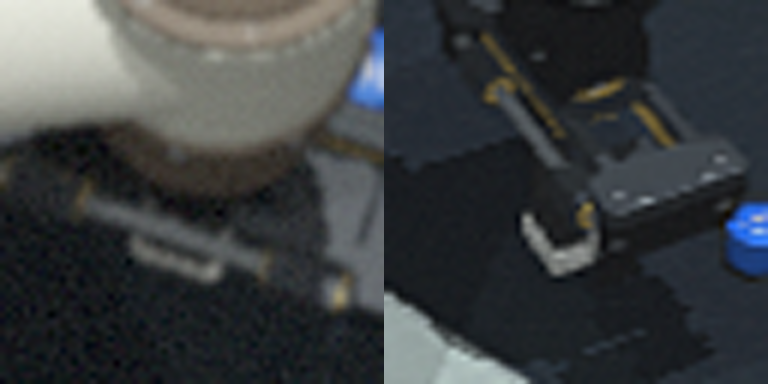

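>>> {"op": "move_arm", "data": {"motion": [0, 0, 0, 0, 0, 0, 0, 0, 0, 0, 0, 0, 0, 0.2, 0, 0, 0, 0, 0, 0, 0.4, 0, 0, 0, 0, 0, 0, 1, 0, 0, 0, 0, 0, 0, 1, 0, 0, 0, 0, 0, 0, 1, 0, 0, 0, 0, 0, 0, 1, 0, 0, 0, 0, 0, 0, 1]}}

```text
time_s: 31.5
tcp_pos: [0.6637, -0.0896, -0.0244]
ee_rot: [[0.941, -0.338, 0.001], [-0.338, -0.941, -0.0], [0.001, 0.0, -1.0]]
wrist_force: [-0.2, -0.8, 1.2]
gripper_width: 0.399
```

```bash
python3 look.py b3 .6625 -.0897 .03 64 64
```

```text
31.6 [ 0.6637 -0.0896 -0.0244] [ 0.9411 -0.3381  0.0009 -0.3381 -0.9411 -0.0005  0.001   0.0001 -1.    ] [-0.1353  0.3206  1.3547] 0.3936914609882033 [  6.1333  38.0245  -6.2511   0.0446 -45.6756  64.0728]
```

View pics/b3.png

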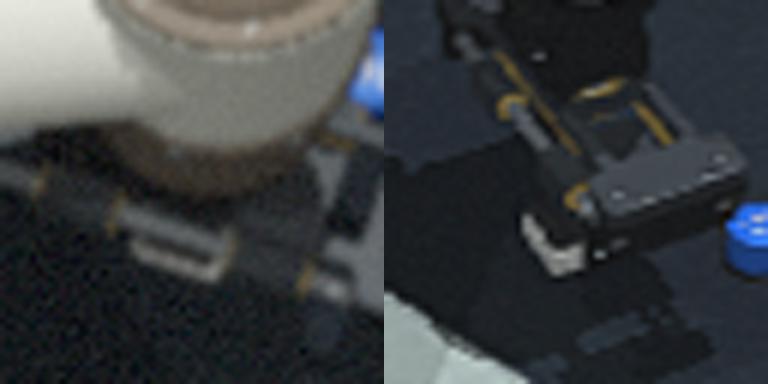

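>>> {"op": "move_arm", "data": {"motion": [0, 0, -0.15, 0, 0, 0, 1, 0, 0, -0.5, 0, 0, 0, 1, 0, 0, -0.9, 0, 0, 0, 1, 0, 0, -1.4, 0, 0, 0.4, 1, 0, 0, -1.9, 0, 0, 1.2, 1, -0.2, 0.1, -2.3, 0, 0, 2.2, 1, -0.5, 0.3, -2.5, 0, 0, 3.3, 1, -0.9, 0.5, -2.5, 0, 0, 4.4, 1, -1.3, 0.7, -2.5, 0, 0, 5.5, 1, -1.7, 0.9, -2.5, 0, 0, 6.6, 1, -2.1, 1.1, -2.5, 0, 0, 7.7, 1, -2.5, 1.3, -2.5, 0, 0, 8.8, 1, -2.8, 1.5, -2.5, 0, 0, 9.9, 1, -3.1, 1.65, -2.5, 0, 0, 11, 1, -3.3, 1.75, -2.5, 0, 0, 12, 1, -3.45, 1.83, -2.4, 0, 0, 12.8, 1, -3.54, 1.88, -2.2, 0, 0, 13.3, 1, -3.54, 1.88, -1.9, 0, 0, 13.52, 1, -3.54, 1.88, -1.6, 0, 0, 13.52, 1, -3.54, 1.88, -1.5, 0, 0, 13.52, 1]}}

```text
time_s: 33.27
tcp_pos: [0.5033, -0.1124, 0.034]
ee_rot: [[0.045, -0.999, -0.002], [-0.999, -0.045, -0.0], [0.0, 0.002, -1.0]]
wrist_force: [-0.5, -0.5, -2.1]
gripper_width: 0.394
```

```bash
python3 look.py b4 .505 -.1114 .05 64 64
```

```text
33.3667 [ 0.5041 -0.1125  0.0347] [ 0.0459 -0.9989 -0.0016 -0.9989 -0.0459 -0.0006  0.0005  0.0016 -1.    ] [-0.5395 -0.9367 -1.9295] 0.3981473594885566 [  5.4567  21.877  -26.3408   0.038  -41.8751  -2.8536]
```

View pics/b4.png

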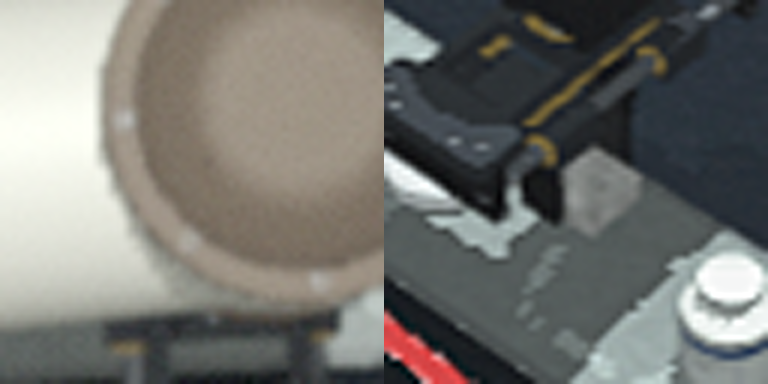

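```bash
python3 - <<'E'
from h import *
im=cv2.imread("pics/side_b4.png");im=np.clip(im.astype(int)*1.5,0,255).astype(np.uint8)
m=np.array([-.0459,.9989]);q=np.array([-m[1],m[0]])
o=np.array([.5041,-.1113])
z0=.0347+.0244
def rect(o,a0,a1,b,z): return np.array([[*(o+m*a+q*s),z] for a,s in((a0,b),(a1,b),(a1,-b),(a0,-b))])
a=overlay("side",im,[.505,-.1114,.06],[],"",12,(32,40))
b=overlay("side",im,[.505,-.1114,.06],[rect(o,-.025,.025,.0175,z0),rect(o,-.025,.025,.0175,z0+.015)],"",12,(32,40))
cv2.imwrite("pics/b4z.png",np.hstack([a,b]))
E
```

```text
(no output)
```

View pics/b4z.png

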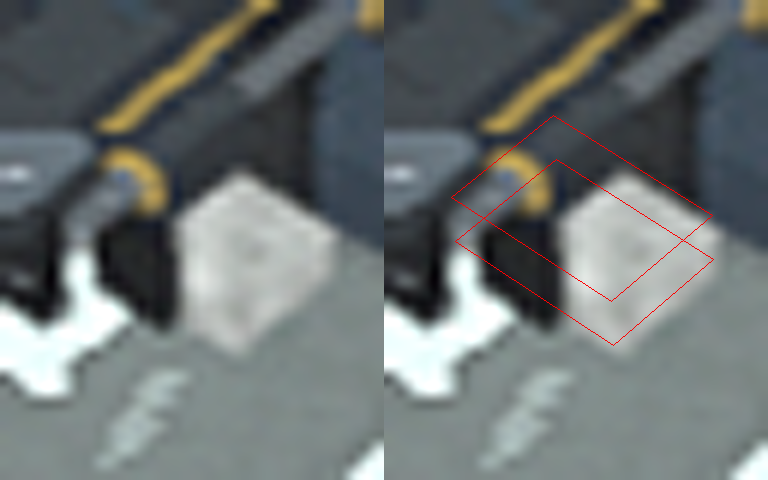

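>>> {"op": "move_arm", "data": {"motion": [0, -0.02, 0.15, 0, 0, 0, 1, 0, -0.02, 0.4, 0, 0, 0, 1, 0, -0.02, 0.65, 0, 0, 0, 1, 0, -0.02, 0.9, 0, 0, 0, 1, 0, -0.02, 1.05, 0, 0, 0, 1, 0, -0.02, 1.15, 0, 0, 0, 1, 0, -0.02, 1.23, 0, 0, 0, 1, 0, -0.02, 1.3, 0, 0, 0, 1, 0, -0.02, 1.34, 0, 0, 0, 1, 0, -0.02, 1.34, 0, 0, 0, 1]}}

```text
time_s: 34.2
tcp_pos: [0.5048, -0.1125, -0.019]
ee_rot: [[0.046, -0.999, -0.002], [-0.999, -0.046, -0.001], [0.0, 0.002, -1.0]]
wrist_force: [0.5, -0.3, -1.6]
gripper_width: 0.401
```

```bash
python3 look.py b5 .505 -.1114 .03 48 48
```

```text
34.3 [ 0.5051 -0.1125 -0.0187] [ 0.046  -0.9989 -0.0009 -0.9989 -0.046  -0.0006  0.0005  0.001  -1.    ] [ 0.3707 -0.1965 -2.5875] 0.3963872651740305 [  5.45    26.7407 -28.8882   0.0488 -34.4274  -2.8542]
```

View pics/b5.png

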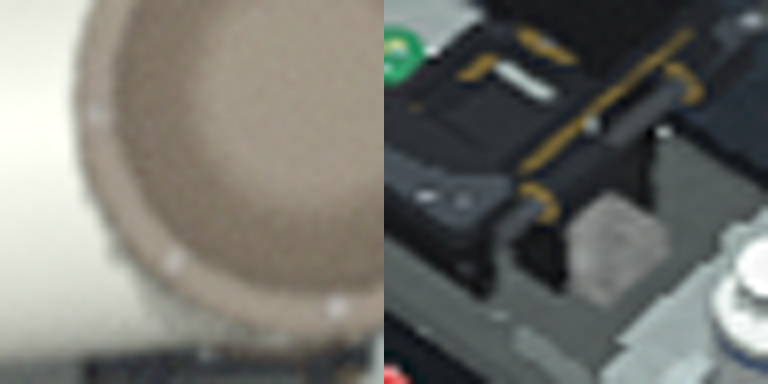

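Still 2–3 mm above the mat, block level. Last small steps.

>>> {"op": "move_arm", "data": {"motion": [0, 0, 0.02, 0, 0, 0, 1, 0, 0, 0.04, 0, 0, 0, 1, 0, 0, 0.06, 0, 0, 0, 1, 0, 0, 0.08, 0, 0, 0, 1, 0, 0, 0.08, 0, 0, 0, 1]}}

```text
time_s: 34.72
tcp_pos: [0.5051, -0.1125, -0.0215]
ee_rot: [[0.046, -0.999, -0.001], [-0.999, -0.046, -0.001], [0.001, 0.001, -1.0]]
wrist_force: [-0.3, 1.5, 2.0]
gripper_width: 0.396
```

>>> {"op": "move_arm", "data": {"motion": [0, 0, 0.02, 0, 0, 0, 1, 0, 0, 0.02, 0, 0, 0, 1]}}

```text
time_s: 34.88
tcp_pos: [0.5051, -0.1125, -0.0215]
ee_rot: [[0.046, -0.999, -0.001], [-0.999, -0.046, -0.001], [0.001, 0.001, -1.0]]
wrist_force: [-2.0, 0.6, 5.4]
gripper_width: 0.398
```

>>> {"op": "move_arm", "data": {"motion": [0, 0, 0, 0, 0, 0, 0.25, 0, 0, 0, 0, 0, 0, 0.15, 0, 0, 0, 0, 0, 0, 0, 0, 0, 0, 0, 0, 0, -0.2, 0, 0, 0, 0, 0, 0, -0.3, 0, 0, 0, 0, 0, 0, -0.3, 0, 0, -0.1, 0, 0, 0, -0.3, 0, 0, -0.3, 0, 0, 0, -0.3, 0, 0, -0.6, 0, 0, 0, -0.3, 0, 0, -1, 0, 0, 0, -0.3, 0, 0, -1.5, 0, 0, 0, -0.3, 0, 0, -2, 0, 0, 0, -0.3, 0, 0, -2.5, 0, 0, 0, -0.3, 0, 0, -3, 0, 0, 0, -0.3, 0, 0, -3.5, 0, 0, 0, -0.3, 0, 0, -4, 0, 0, 0, -0.3, 0, 0, -4.3, 0, 0, 0, -0.3, 0, 0, -4.4, 0, 0, 0, -0.3]}}

```text
time_s: 36.38
tcp_pos: [0.5067, -0.1124, 0.1578]
ee_rot: [[0.047, -0.999, 0.005], [-0.999, -0.047, -0.001], [0.001, -0.005, -1.0]]
wrist_force: [0.8, -0.7, 0.3]
gripper_width: 0.651
```

```bash
python3 look.py b6 .505 -.1114 .03 64 64
```

```text
36.4833 [ 0.5056 -0.1123  0.1556] [ 0.0463 -0.9989  0.0018 -0.9989 -0.0463 -0.0004  0.0005 -0.0018 -1.    ] [ 0.2521 -0.1482 -1.1267] 0.6473856338269866 [  5.4723  13.4433 -17.8108   0.0396 -58.6462  -2.8396]
```

View pics/b6.png

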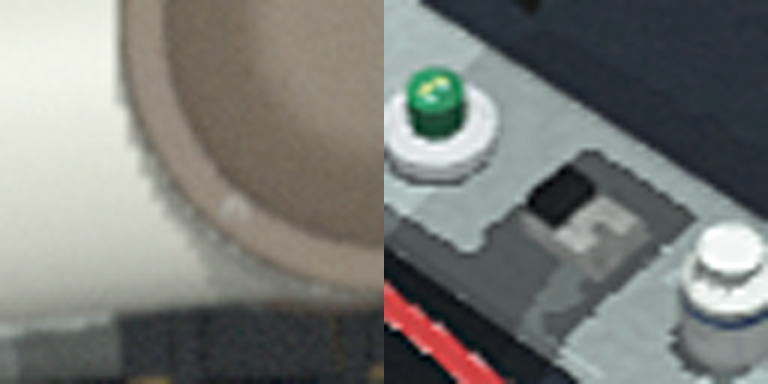

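>>> {"op": "move_arm", "data": {"motion": [-0.1, 0.05, -0.4, 0, 0, 0, -0.3, -0.4, 0.15, -1, 0, 0, 0, -0.3, -0.9, 0.3, -1.6, 0, 0, 0, -0.3, -1.6, 0.5, -2, 0, 0, 0, -0.3, -2.4, 0.75, -2.3, 0, 0, 0, -0.3, -3.2, 1, -2.3, 0, 0, 0, -0.3, -4, 1.3, -2.3, 0, 0, 0, -0.3, -4.8, 1.55, -2.3, 0, 0, 0, -0.3, -5.6, 1.8, -2.3, 0, 0, 0, -0.3, -6.4, 2.05, -2.3, 0, 0, 0, -0.3, -7.2, 2.3, -2.3, 0, 0, 0, -0.3, -8, 2.55, -2.3, 0, 0, 0, -0.3, -8.8, 2.8, -2.3, 0, 0, 0, -0.3, -9.6, 3.05, -2.3, 0, 0, 0, -0.3, -10.4, 3.3, -2.3, 0, 0, 0, -0.3, -11.1, 3.5, -2.3, 0, 0, 0, -0.3, -11.6, 3.7, -2.3, 0, 0, 0, -0.3, -11.9, 3.8, -2.3, 0, 0, 0, -0.3, -12, 3.84, -2.3, 0, 0, 0, -0.3, -12, 3.84, -2.3, 0, 0, 0, -0.3]}}

```text
time_s: 38.15
tcp_pos: [0.3294, 0.3601, 0.2462]
ee_rot: [[0.047, -0.999, 0.001], [-0.999, -0.047, -0.002], [0.002, -0.001, -1.0]]
wrist_force: [-0.0, -1.5, 0.1]
gripper_width: 0.648
```

```bash
python3 - <<'E'
from h import *
c=np.array([.5004,-.0163]);d=np.array([.0464,-.9989])
di=(.501,-.0165);lo=c-.095*d;bl=c+.095*d;ca=c-.19*d;ja=c+.19*d
m=-d;q=np.array([-m[1],m[0]])
def rect(o,a0,a1,b,z): return np.array([[*(o+m*a+q*s),z] for a,s in((a0,b),(a1,b),(a1,-b),(a0,-b))])
O=[circ(*di,.003,.0285),circ(*di,.019,.0285),circ(*di,.041,.015),circ(*lo,.003,.02),circ(*lo,.046,.021),rect(bl,-.025,.025,.0175,.003),rect(bl,-.025,.025,.0175,.018),circ(*ca,.061,.032),circ(*ja,.003,.023),circ(*ja,.065,.023)]
L=[]
for n in("top","side"):
    im=imaging.capture(n);cv2.imwrite(f"pics/{n}_f.png",im)
    cv2.imwrite(f"pics/f_{n}.png",overlay(n,im,[*c,.02],O,"",4 if n=="top" else 4,(198,110) if n=="top" else (170,130)))
print(r.sense()['time_s'],r.sense()['tcp_pos'])
E
```

```text
38.25 [0.3299 0.3591 0.2467]
```

View pics/f_top.png

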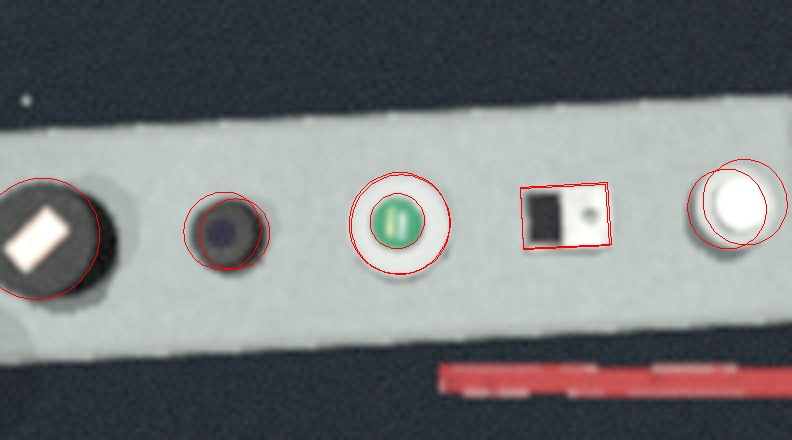

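View pics/f_side.png

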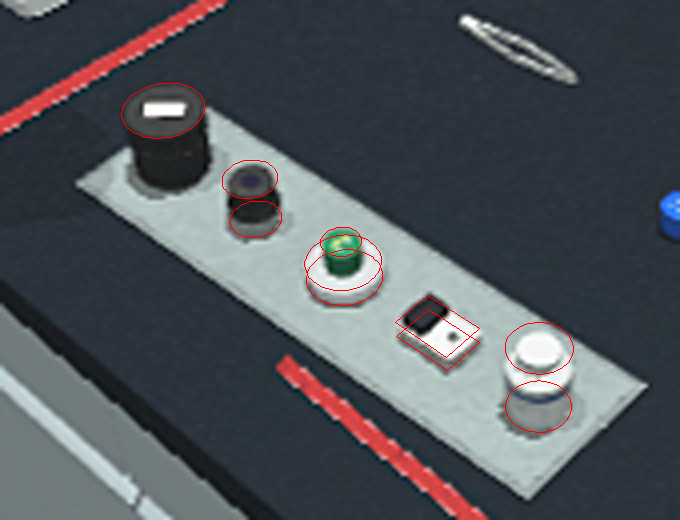

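View pics/top_f.png

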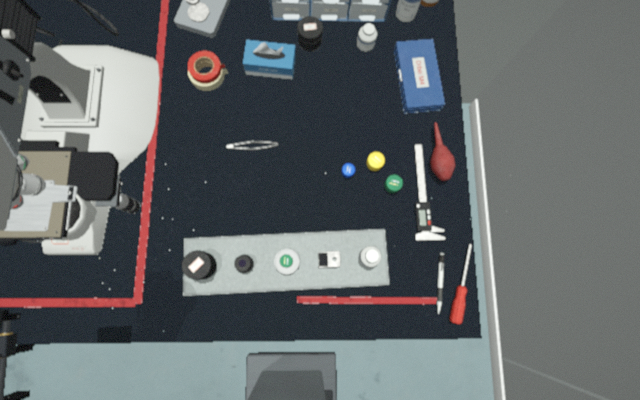

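```bash
python3 - <<'E'
from station import r
print(r.finish_job())
E
```

```text
the job is handed in; nothing more can be done
None
```

The inspection row is set out as asked, and I handed the job in at 38 s of the 104 s allowed. No verdict is reported. I placed the dish first, then the mount (the smaller green one) on its lid, then the loupe, then the block.

**Last checks:** with the arm clear, overlays in both cameras put every piece within about 1–2 mm of its intended spot. That is roughly the limit of the camera calibration. All the pieces stand upright, the mount sits in the middle of the lid, and the tweezers and caliper look unmoved. "Halfway" is measured centre to centre.

**What went wrong or disagreed:**
- **Finger length:** the real fingertips sat about 29 mm behind the reported tool point. My first close on the dish missed, passing above it. My first close on the mount rested on its top with about 5 N. Neither moved noticeably, and both were gripped properly on a later try.
- **Dish tilt:** the dish was held only by its upper rim, so it tilted while carried. It settled flat when set down.
- **Contact forces:** the highest force I read at the wrist was about 8 N. I read it after each move rather than continuously.

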